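Make up two players' game kits

ROBOT

A 7-joint arm with a two-finger parallel gripper is mounted at the origin on the work surface. World frame = base frame: x ahead of the robot, y to its left, z up, the work surface at z = 0. Lengths are in m, angles in rad, forces in N, time in s.
With the tool pointing down it reaches from about 0.425 to 0.825 m from the base axis. Payload 3.6 kg.
Tool frame: the origin (TCP) lies on the centre line of the jaws, within the pads' length; the fingertips stand r.tips_ahead ahead of it and the grasp point (between the pads) lies 5 mm behind it (r.tips_ahead is the distance from the TCP to the fingertips, in m); x points along the fingers, y is the direction in which the jaws open and shut, and the axes are right-handed (so a half turn about x gives the same grasp; the last joint's range is limited). The gripper opens to 85 mm and grips with 20 to 120 N. Pads are 22 mm wide; open, the fingers measure 114 mm over their backs; the gripper's body (76 mm by 85 mm) begins 54 mm behind the grasp point. The pads swing forward as they close: fully open they stand 13 mm farther back than shut.
Start: joints at [-1.133, 0.615, -0.013, 1.423, 0.008, 1.103, -0.04], TCP at [0.291, 0.581, 0.245] pointing down, gripper open.
Joint ranges: [-3.12, 3.12], [-0.3, 2.06], [-1.34, 1.32], [0.26, 2.42], [-1.36, 4.5], [0.01, 1.98], [-2.84, 2.84]. Speed limits (rad/s): [2.79, 2.79, 3.14, 3.14, 3.14, 3.14, 3.14].

INTERFACE

Orientations are given as a rotation vector (axis times angle).
In Python, from workcell import r gives the robot as it stands. The module is installed in compiled form; this text tells all that it offers.
- The arm moves only by the shell command python3 -m inch 'ROWS' [FORCE]. ROWS is JSON, a list of rows, each an object of numbers: "rx", "ry", "rz": the turn, a rotation vector about the tool's x, y, z in degrees; "tx", "ty", "tz": the shift along the tool's x, y, z in mm; "jaw": the finger opening in mm, from 0 to 85.4. A call has 1 to 5 rows; each row is the pose to reach, as a shift and turn from the pose commanded when the call began, along the tool's axes at that moment; what a row does not reach only later rows make up. A row lasts 1/8 s, in which the tool goes at most 62.5 mm and 10.7 degrees, less where a joint would pass 70% of its speed; a pose out of reach is approached as far as the arm can. A call with a gripper value outside its range is refused whole. The fingers move at their own pace and stop on an object; FORCE is the grip in N (left out, the last holds). Time passes only in rows, so rows that repeat a pose let the fingers close. It gives the time, the measured TCP pose, the force and the opening at its end, in the units of the state.
- r.get_state(): the state, without advancing time (a new reading comes with each control period).
- r.snapshot(name): name is "scene" or "top" or "wrist"; returns a dict with "frame" (420x560x3 uint8, red, green, blue), "z_map" (420x560 float32, m along the optical axis (not along the pixel's ray), 0 where there is no reading), "K" (3x3 intrinsics, pixels), "D" ([k1, k2, p1, p2, k3] as OpenCV has them; the pictures are not rectified), "eye" and "orientation" of the camera in the world. Camera axes: x right, y down, z forward; pixel columns grow to the right and rows downward; lengths in m; the calibration is good to about 2 mm. A picture is of the moment at which its call begins.
- r.hand_in(): hands the job in, once; it reports no verdict.
The state is a dict: "time": time; "q": joint angles; "qd": joint speeds; "joint_torque": joint torques, N m; "tool_pos": TCP position; "tcp_rot": TCP orientation; "wrist_force": force on the tool from outside, world axes, zero at the start; "ft_torque": the same for the moment, N m; "gripper_width": opening from 0.0 (shut) to 1.0 (fully open).
Only numpy, scipy, OpenCV 4.12 (cv2) and the standard library are available. Lean on these libraries where they do the work, as an engineer would, in place of code of your own. Each camera call takes 0.05 s, during which the arm holds its last target. There are 200 camera calls.

TASK

Make up the two players' kits for game night. In the long walnut dice vault, stand the brass bell upright in the largest well, put the lime-green many-sided die in the middle well and stand the beech pawn upright in the smallest well; in the round tray, lay the slate token flat on the cork disc in the middle and stand the steel lantern upright on the centre of the token. Leave the sand timer, the paint pot and the cube die where they are.

Things in the scene. Friction and masses are not known exactly. Their poses are not given: they have to be found in the camera images.
- vault: Open walnut dice vault, fixed, 250 (own x) x 100 (own y) mm; origin: centre of its underside, z up. Floor 4 mm thick, walls and dividers 12 mm high. Three wells in a row along own x, all 90 mm wide, on y = 0: largest 94 mm long, centre x = -73 mm (end nearest the robot); middle 78 mm long, centre x = +17; smallest 60 mm long, centre x = +90. Left or right of the loose pieces.
- tray: Round wooden tray, fixed, 150 mm across, rim 9 mm high, 4 mm walls, floor 4 mm thick; origin at the centre of its underside, z up. A cork disc 60 mm across, flush in the floor, marks the middle. On the side opposite the vault.
- bell: Brass hand bell, standing, 60 mm tall: skirt 40 mm across at the foot and 31 mm tall, above it a straight round handle 12 mm across from 31 to 55 mm up with a ball tip to 60 mm. Origin at the centre of its underside, z up; round, so its yaw does not matter. About 90 g.
- die: Lime-green opaque 26-sided die, 30 mm high, 30 mm across flats (32 across corners): flat top and bottom, and an upright belt of eight flats, 12 mm tall, at middle height. Origin: centre of the die (15 mm up), z up as it lies. The belt flats face 22.5 degrees + multiples of 45 degrees from own x. About 30 g.
- pawn: Beech pawn, standing: round foot 26 mm across and 8 mm tall, on it a straight round peg 15 mm across up to 52 mm height. Origin at the centre of its underside, z up. About 25 g.
- token: Slate-grey stone token, a flat disc 44 mm across and 12 mm thick, lying flat. Origin at the centre of the disc (6 mm above what it lies on), z up. About 45 g.
- lantern: Tiny steel lantern miniature, standing, 51 mm tall: round foot 26 mm across and 8 mm tall, round body 23 mm across from 8 to 32 mm up, roof 26 mm across from 32 mm tapering to 42 mm, thin ring above. Origin at the centre of its underside, z up. About 60 g.
- timer: Bystander, to be left alone: sand timer, round walnut ends 36 mm across, 56 mm tall. Origin at the centre of its underside.
- paintpot: Bystander, to be left alone: white paint pot with white lid, 36 mm across, 36 mm tall. Origin at the centre of its underside.
- cube: Bystander, to be left alone: beech six-sided cube die with pips, 25 mm. Origin at the centre of its underside. The pieces stand in a field ahead of the robot, between vault and tray, at least 80 mm apart centre to centre, in any order.
There are look-alikes about, which are no part of the job. Leave any orange or purple look-alike of the pawn alone.

How it is judged:
At the end, for the whole second after the job is handed in: Bell, die and pawn on the floor of the largest, middle and smallest well, clear of the walls' tops; token flat within 15 mm of the tray's centre, lantern on it within 12 mm of its centre; bell, pawn, lantern upright to 0.12 rad; all at rest; bystanders within 20 mm of their start (x of bell in the frame of vault between -0.103 and -0.043 m and y of bell in the frame of vault between -0.03 and 0.03 m and z of bell in the frame of vault between 0 and 0.009 m and angle between each of bell, pawn, lantern's own z axis and vertical below 0.12 rad and x of die in the frame of vault between -0.01 and 0.044 m and y of die in the frame of vault between -0.034 and 0.034 m and z of die in the frame of vault between 0.012 and 0.024 m and x of pawn in the frame of vault between 0.07 and 0.11 m and y of pawn in the frame of vault between -0.036 and 0.036 m and z of pawn in the frame of vault between 0 and 0.009 m and horizontal distance between token and tray below 0.015 m and z of token in the frame of tray between 0.006 and 0.014 m and angle between the z axis of token and the z axis of tray, either way round below 0.12 rad and horizontal distance between lantern and token below 0.012 m and z of lantern in the frame of tray between 0.012 and 0.021 m and linear speed of each of bell, die, pawn, token, lantern below 0.02 m/s and angular speed of each of bell, die, pawn, token, lantern below 0.3 rad/s and distance of each of timer, paintpot, cube from where it was at the start of the episode below 0.02 m); the robot touches nothing.
It fails at once if the sand timer is pushed away (moved more than 20 mm) (distance of timer from where it was at the start of the episode above 0.02 m).
It fails at once if the paint pot is pushed away (moved more than 20 mm) (distance of paintpot from where it was at the start of the episode above 0.02 m).
It fails at once if the cube die is pushed away (moved more than 20 mm) (distance of cube from where it was at the start of the episode above 0.02 m).
It also fails if it takes over 144 s, if anything falls off the work surface, if the arm or the gripper's body presses on something with over 40 N, if the wrist force passes 120 N, or if a joint passes its speed limit or range.

## Working session

There is one attempt and no reset: what is moved stays moved. The work goes in short steps, Python scripts to look and compute and a shell command to move; the robot and the scene stay as the last step left them, time stands still between calls to the robot, and variables do not carry over. Pictures are saved under pics/ and viewed, on a budget of 14 in all, crops included, one or two more only if the job needs it, and the job is handed in when it is done.

```bash
mkdir -p pics; cat > h.py <<'E'
import numpy as np,cv2
from scipy.spatial.transform import Rotation as R
from workcell import r
def rot(o):
    o=np.array(o,float)
    if o.shape==(3,3): return o
    return R.from_rotvec(o).as_matrix() if o.size==3 else R.from_quat(o).as_matrix()
def pts(s,uv):
    return cv2.undistortPoints(np.array(uv,float).reshape(-1,1,2),np.array(s["K"]),np.array(s["D"])).reshape(-1,2)
def plane(s,uv,z):
    p=pts(s,uv); d=np.c_[p,np.ones(len(p))]@rot(s["orientation"]).T; e=np.array(s["eye"])
    return e+d*((z-e[2])/d[:,2])[:,None]
def cloud(s):
    h,w=s["z_map"].shape; v,u=np.mgrid[:h,:w]; p=pts(s,np.c_[u.ravel(),v.ravel()]); z=s["z_map"].ravel()
    return ((np.c_[p,np.ones(len(p))]*z[:,None])@rot(s["orientation"]).T+np.array(s["eye"])).reshape(h,w,3)
def save(im,n,k=1): cv2.imwrite(f"pics/{n}.png",cv2.resize(im[:,:,::-1],None,fx=k,fy=k,interpolation=cv2.INTER_CUBIC))
E
python3 - <<'E'
from h import *
st=r.get_state(); print(st, r.tips_ahead)
for n in ("scene","top"):
    s=r.snapshot(n); save(s["frame"],n+"0",1.42); print(n,s["eye"],s["orientation"],s["K"],s["D"],(s["z_map"]>0).mean())
    np.save(n+".npy",s,allow_pickle=True)
E
```

```text
{'time': 0.0, 'q': array([-1.13248581,  0.61595465, -0.01262157,  1.4249342 ,  0.0080923 ,
        1.10339408, -0.04041688]), 'qd': array([ 8.77016153e-04,  9.37742759e-04, -1.18084359e-03, -1.44039458e-03,
       -7.07949219e-05,  1.54156699e-03, -1.85073540e-04]), 'joint_torque': array([ 2.02922683e-04, -4.69210303e+01,  2.59274812e-01, -1.71030790e+01,
        9.94947972e-03,  9.82740516e-03,  6.56187211e-07]), 'tool_pos': array([0.29101892, 0.58038102, 0.24410339]), 'tcp_rot': array([ 0.36241631,  1.5404825 , -0.36649301]), 'wrist_force': array([0.13861629, 0.86923033, 0.3743883 ]), 'ft_torque': array([ 0.05214783, -0.02937091, -0.00485015]), 'gripper_width': 1.0013255980552516} 0.014
scene [ 0.90325533 -0.50676488  0.53722998] [-2.15267634 -0.73555404  0.31951024] [[408.24760308   0.         278.23796441]
 [  0.         408.24760308 212.94664882]
 [  0.           0.           1.        ]] [0.01076265 0.         0.         0.         0.        ] 0.9960459183673469
top [0.45765465 0.01915892 1.01481573] [-2.18422118  2.16353172 -0.1147784 ] [[432.43089863   0.         288.1392242 ]
 [  0.         432.43089863 211.40289817]
 [  0.           0.           1.        ]] [-0.07582865  0.          0.          0.          0.        ] 0.9961181972789116
```

View pics/top0.png

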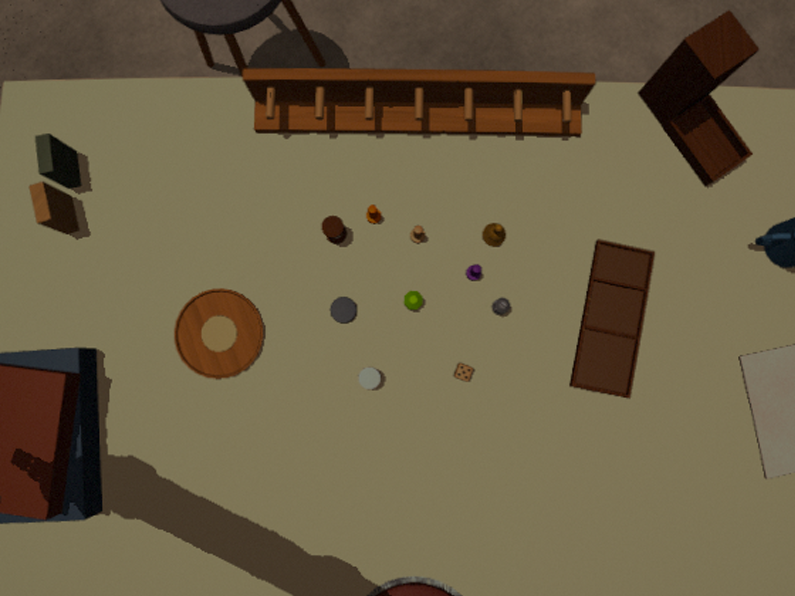

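View pics/scene0.png

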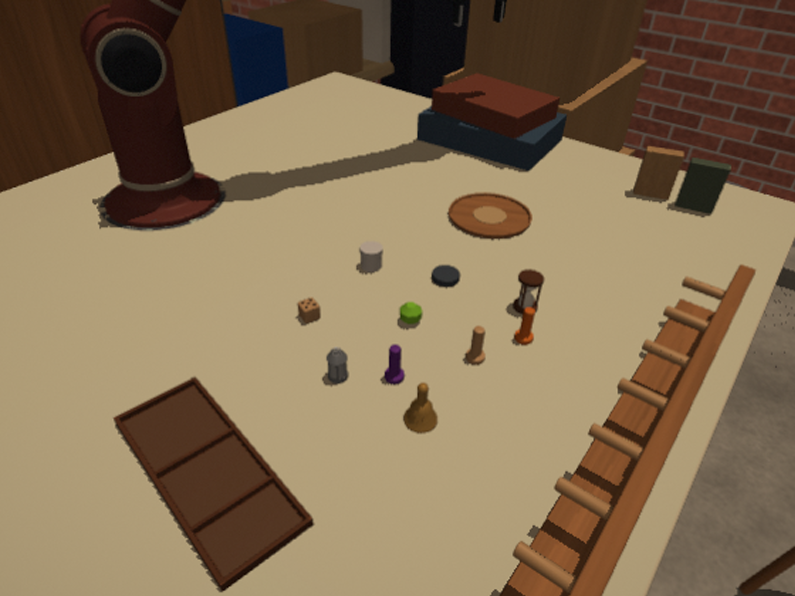

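The pictures show these positions in the top view (1.42x pixels):
- **Pawn:** beech at (418,234). Its look-alikes are orange at (374,214) and purple at (475,272).
- **Die:** lime die at (413,301). The other die is the cube at (464,372).
- **Token:** slate at (343,310). The other discs are the paint pot at (370,378) and the timer at (334,229).
- **Bell and lantern:** bell at (494,234), lantern at (501,306).
- **Vault and tray:** vault at (612,319) with its large well at the bottom, tray at (220,334).

By the description I choose the beech pawn. Next I measure and make one close crop.

```bash
python3 - <<'E'
from h import *
sv=lambda n:np.load(n+".npy",allow_pickle=True).item()
s=sv("top"); c=cloud(s); sc=sv("scene"); cs=cloud(sc)
save(s["frame"][130:285,215:375],"crop0",4)
print("table z",np.median(c[300:320,200:300,2]), np.median(cs[300:310,300:330,2]))
names=dict(bell=(494,234),die=(413,301),pawn=(418,234),token=(343,310),lantern=(501,306),timer=(334,229),pot=(370,378),cube=(464,372),orange=(374,214),purple=(475,272))
P=cs.reshape(-1,3)
for n,uv in names.items():
    u,v=(np.array(uv)/1.42).astype(int)
    w=c[v-16:v+17,u-16:u+17].reshape(-1,3); w=w[w[:,2]>.006]
    m=w[:,:2].mean(0); w=w[np.linalg.norm(w[:,:2]-m,axis=1)<.032]
    zm=w[:,2].max(); t=w[w[:,2]>zm-.006]
    q=P[(np.linalg.norm(P[:,:2]-m,axis=1)<.032)&(P[:,2]>.006)]; tq=q[q[:,2]>q[:,2].max()-.006]
    f=lambda a:np.round(1000*np.r_[(a[:,:2].max(0)+a[:,:2].min(0))/2,a[:,2].max(),len(a)])
    print(n,"top",f(t),"all",f(w),"| scene top",f(tq),"all",f(q))
hsv=cv2.cvtColor(s["frame"],cv2.COLOR_RGB2HSV); 
# vault corners
m=((s["frame"].sum(2)<260)).astype(np.uint8)*0
box=s["frame"].astype(int); m=((box[:,:,0]-box[:,:,1]>15)&(box[:,:,1]<75)).astype(np.uint8)
m[:, :390]=0; m[:, 470:]=0; m[:165]=0; m[290:]=0
k=max(cv2.findContours(m,0,1)[0],key=cv2.contourArea); b=cv2.boxPoints(cv2.minAreaRect(k)); W=plane(s,b,.012)
print("vault corners",W.round(4),"ctr",W.mean(0),[np.linalg.norm(W[i]-W[i-1]) for i in range(4)])
# tray
m=((hsv[:,:,1]>150)&(box[:,:,0]-box[:,:,2]>60)).astype(np.uint8); m[:,:115]=0; m[:,195:]=0; m[:190]=0; m[280:]=0
k=max(cv2.findContours(m,0,1)[0],key=cv2.contourArea); e=cv2.fitEllipse(k); print("tray",e,plane(s,[e[0]],.009))
E
```

```text
table z -0.0016166977844976893 -0.0007959694754361424
bell top [  670.  -127.    62. 16000.] all [ 6.71e+02 -1.27e+02  6.20e+01  1.60e+05] | scene top [  670.  -130.    61. 41000.] all [ 6.69e+02 -1.30e+02  6.10e+01  4.43e+05]
die top [5.58e+02 6.00e+00 3.20e+01 5.60e+04] all [5.57e+02 6.00e+00 3.20e+01 1.41e+05] | scene top [5.58e+02 5.00e+00 3.20e+01 6.40e+04] all [5.57e+02 5.00e+00 3.20e+01 2.02e+05]
pawn top [  667.    -0.    53. 30000.] all [ 6.66e+02 -0.00e+00  5.30e+01  7.70e+04] | scene top [ 6.66e+02 -1.00e+00  5.30e+01  4.40e+04] all [ 6.67e+02 -2.00e+00  5.30e+01  2.38e+05]
token top [5.42e+02 1.21e+02 1.60e+01 1.65e+05] all [5.41e+02 1.21e+02 1.60e+01 2.73e+05] | scene top [5.41e+02 1.21e+02 1.50e+01 2.06e+05] all [5.41e+02 1.21e+02 1.50e+01 2.26e+05]
lantern top [ 549. -137.   51. 5000.] all [ 5.48e+02 -1.36e+02  5.10e+01  1.10e+05] | scene top [  547.  -137.    52. 10000.] all [ 5.49e+02 -1.38e+02  5.20e+01  2.85e+05]
timer top [6.70e+02 1.36e+02 6.10e+01 9.90e+04] all [6.70e+02 1.36e+02 6.10e+01 2.23e+05] | scene top [6.70e+02 1.36e+02 5.80e+01 1.77e+05] all [6.70e+02 
[... 483 characters left out ...]
 | scene top [  699.    74.    53. 40000.] all [6.99e+02 7.20e+01 5.30e+01 2.15e+05]
purple top [  606.   -93.    55. 19000.] all [ 6.06e+02 -9.40e+01  5.50e+01  8.10e+04] | scene top [  604.   -94.    54. 48000.] all [ 6.04e+02 -9.50e+01  5.40e+01  2.52e+05]
vault corners [[ 0.4185 -0.2496  0.012 ]
 [ 0.6637 -0.3     0.012 ]
 [ 0.6462 -0.4029  0.012 ]
 [ 0.4005 -0.3497  0.012 ]] ctr [ 0.53222611 -0.32555892  0.012     ] [np.float64(0.10170599724887348), np.float64(0.2502956543122833), np.float64(0.10439004673924435), np.float64(0.25143573757346743)]
tray ((153.58673095703125, 234.51629638671875), (60.3758544921875, 62.48903274536133), 31.574338912963867) [[0.49997738 0.32689538 0.009     ]]
```

View pics/crop0.png

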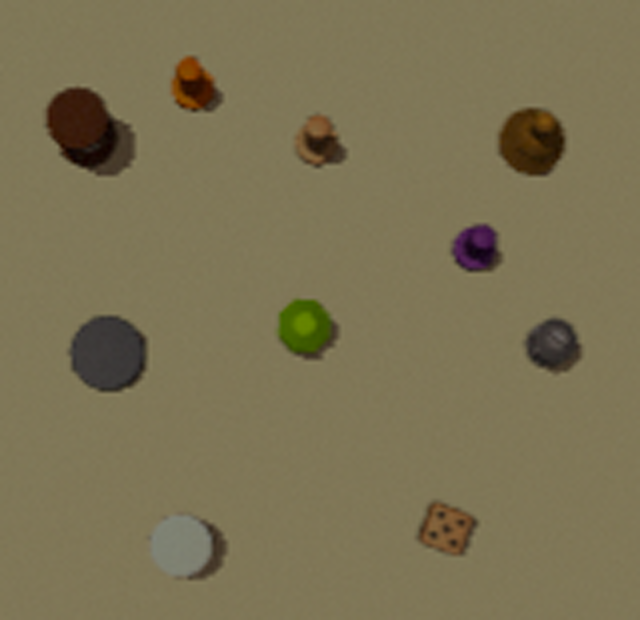

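The crop shows the beech pawn at (320,140), clearly different from the orange one at (190,85) and the purple one at (475,247). Scene and top positions agree within 3 mm. Token goes first.

```bash
cat >> h.py <<'E'
def rel(x,y,z,yaw=None):
    """shift in tool mm, and tool-x turn (deg) to bring the jaw axis to yaw (deg, mod 180), from the tool pose"""
    st=r.get_state(); M=rot(st["tcp_rot"]); d=M.T@(np.array([x,y,z])-st["tool_pos"])*1000
    cur=np.degrees(np.arctan2(M[1,1],M[0,1]))
    t="" if yaw is None else f" rx {-((yaw-cur+90)%180-90):.1f}"
    print(f"to {x,y,z}: t {d.round(1)} cur yaw {cur:.1f}{t} toolx {M[:,0].round(3)} pos {st['tool_pos'].round(4)} t={st['time']:.2f} w={st['gripper_width']*85.4:.1f} q {st['q'].round(2)}")
E
python3 -c "
from h import *
rel(.541,.121,.10,0);rel(.541,.121,.10,90)"
```

```text
to (0.541, 0.121, 0.1): t [ 145.  -298.4  429.4] cur yaw 63.4 rx 63.4 toolx [-0.001 -0.002 -1.   ] pos [0.291  0.5805 0.2443] t=0.10 w=85.2 q [-1.13  0.62 -0.01  1.42  0.01  1.1  -0.04]
to (0.541, 0.121, 0.1): t [ 145.  -298.4  429.4] cur yaw 63.4 rx -26.6 toolx [-0.001 -0.002 -1.   ] pos [0.291  0.5805 0.2443] t=0.10 w=85.2 q [-1.13  0.62 -0.01  1.42  0.01  1.1  -0.04]
```

```bash
python3 -m inch '[{"tx":60,"ty":-150,"tz":215,"rx":24},{"tx":60,"ty":-150,"tz":215,"rx":24},{"tx":60,"ty":-150,"tz":215,"rx":24},{"tx":60,"ty":-150,"tz":215,"rx":24},{"tx":60,"ty":-150,"tz":215,"rx":24}]' 40
python3 -c "
from h import *
rel(.541,.121,.12,15)"
```

```text
to (0.541, 0.121, 0.12): t [ 125.  -298.4  429.4] cur yaw 63.4 rx 48.4 toolx [-0.001 -0.002 -1.   ] pos [0.291  0.5805 0.2443] t=0.10 w=85.2 q [-1.13  0.62 -0.01  1.42  0.01  1.1  -0.04]invalid input
```

```bash
python3 -m inch '[{"rx":24,"ry":0,"rz":0,"tx":60,"ty":-150,"tz":215,"jaw":85},{"rx":24,"ry":0,"rz":0,"tx":60,"ty":-150,"tz":215,"jaw":85},{"rx":24,"ry":0,"rz":0,"tx":60,"ty":-150,"tz":215,"jaw":85},{"rx":24,"ry":0,"rz":0,"tx":60,"ty":-150,"tz":215,"jaw":85},{"rx":24,"ry":0,"rz":0,"tx":60,"ty":-150,"tz":215,"jaw":85}]' 40
python3 -c "
from h import *
rel(.541,.121,.12,15)"
```

```text
time: 0.72
tool_pos: [0.4184, 0.345, 0.1843]
tcp_rot: [0.692, 1.455, -0.699]
wrist_force: [-0.2, 0.5, -0.3]
gripper_width: 0.991
to (0.541, 0.121, 0.12): t [ 65.2 -45.1 251.1] cur yaw 38.9 rx 23.9 toolx [-0.001 -0.005 -1.   ] pos [0.4184 0.345  0.1843] t=0.72 w=84.6 q [-0.8   0.52  0.1   1.81 -0.06  0.81  0.01]
```

```bash
python3 -m inch '[{"rx":24,"ry":0,"rz":0,"tx":45,"ty":-45,"tz":251,"jaw":70},{"rx":24,"ry":0,"rz":0,"tx":45,"ty":-45,"tz":251,"jaw":70},{"rx":24,"ry":0,"rz":0,"tx":45,"ty":-45,"tz":251,"jaw":70},{"rx":24,"ry":0,"rz":0,"tx":45,"ty":-45,"tz":251,"jaw":70},{"rx":24,"ry":0,"rz":0,"tx":45,"ty":-45,"tz":251,"jaw":70}]' 40
cat >> h.py <<'E'
def near(cx,cy,z0,rad=.035,save_as=None):
    """wrist view: depth points near (cx,cy) above z0 -> centre of enclosing circle"""
    s=r.snapshot("wrist"); c=cloud(s).reshape(-1,3); ok=(s["z_map"].ravel()>0)&(np.hypot(c[:,0]-cx,c[:,1]-cy)<rad)
    w=c[ok&(c[:,2]>z0)]
    if save_as: save(s["frame"],save_as,1)
    if len(w)<5: print("none",len(w)); return s,w
    t=w[w[:,2]>w[:,2].max()-.006]
    f=lambda a:(np.array(cv2.minEnclosingCircle(a[:,:2].astype(np.float32)*1000)[0]).round(1),round(cv2.minEnclosingCircle(a[:,:2].astype(np.float32)*1000)[1]*2,1),round(a[:,2].max()*1000,1),len(a))
    print("all",f(w),"top",f(t)); return s,w
E
python3 -c "
from h import *
near(.541,.121,.006,.035,'w1')
rel(.541,.121,.016)"
```

```text
time: 1.35
tool_pos: [0.5425, 0.1222, 0.1396]
tcp_rot: [1.013, 1.318, -1.018]
wrist_force: [0.1, 1.5, -0.3]
gripper_width: 0.82
all (array([540. , 123.2]), 69.4, np.float64(228.3), 20910) top (array([539.5, 138.5]), 47.9, np.float64(228.3), 2942)
to (0.541, 0.121, 0.016): t [123.6  -1.7   2.6] cur yaw 15.0 toolx [-0.    -0.002 -1.   ] pos [0.542  0.1242 0.1396] t=1.40 w=69.9 q [-0.39  0.6   0.19  1.82 -0.16  0.73  0.15]
```

View pics/w1.png

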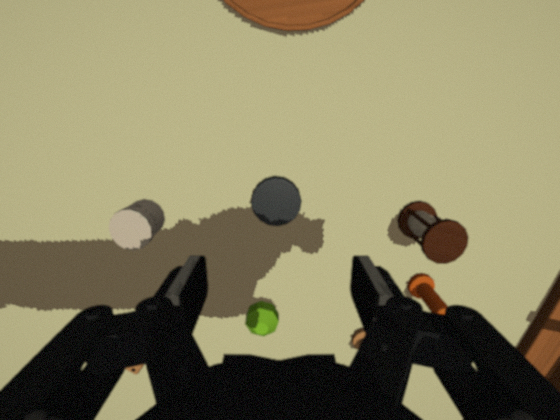

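The wrist view shows the token at (276,201), centred between the open jaws, with nothing near the fingers.

```bash
sed -i 's/w=c\[ok&(c\[:,2\]>z0)\]/w=c[ok\&(c[:,2]>z0)\&(c[:,2]<.085)]/' h.py; python3 -c "
from h import *
near(.541,.121,.006)
rel(.541,.121,.016,15)"
```

```text
all (array([540.8, 122.2]), 44.1, np.float64(15.4), 1949) top (array([541. , 122.1]), 43.8, np.float64(15.4), 1918)
to (0.541, 0.121, 0.016): t [123.8  -1.5   6. ] cur yaw 15.2 rx 0.2 toolx [-0.001 -0.    -1.   ] pos [0.541  0.1272 0.1398] t=1.45 w=70.0 q [-0.39  0.6   0.18  1.83 -0.16  0.73  0.15]
```

```bash
python3 -m inch '[{"rx":0,"ry":0,"rz":0,"tx":60,"ty":0,"tz":0,"jaw":70},{"rx":0,"ry":0,"rz":0,"tx":60,"ty":0,"tz":0,"jaw":70},{"rx":0,"ry":0,"rz":0,"tx":60,"ty":0,"tz":0,"jaw":70},{"rx":0,"ry":0,"rz":0,"tx":60,"ty":0,"tz":0,"jaw":70}]' 40
python3 -c "
from h import *
rel(.541,.122,.016,15)"
```

```text
time: 1.95
tool_pos: [0.542, 0.1291, 0.0827]
tcp_rot: [1.011, 1.322, -1.005]
wrist_force: [-0.0, 0.9, -0.0]
gripper_width: 0.819
to (0.541, 0.122, 0.016): t [66.7 -3.2  6.6] cur yaw 15.4 rx 0.4 toolx [ 0.004  0.001 -1.   ] pos [0.542  0.1291 0.0827] t=1.95 w=69.9 q [-0.37  0.69  0.16  1.87 -0.18  0.6   0.17]
```

```bash
python3 -m inch '[{"rx":0,"ry":0,"rz":0,"tx":40,"ty":-3,"tz":6.5,"jaw":70},{"rx":0,"ry":0,"rz":0,"tx":40,"ty":-3,"tz":6.5,"jaw":70},{"rx":0,"ry":0,"rz":0,"tx":40,"ty":-3,"tz":6.5,"jaw":70}]' 40
python3 -c "
from h import *
rel(.541,.122,.016,15)"
python3 -m inch '[{"rx":0,"ry":0,"rz":0,"tx":0,"ty":0,"tz":0,"jaw":70},{"rx":0,"ry":0,"rz":0,"tx":0,"ty":0,"tz":0,"jaw":70}]' 40
python3 -c "
from h import *
rel(.541,.122,.016,15)"
```

```text
time: 2.33
tool_pos: [0.5406, 0.1214, 0.042]
tcp_rot: [1.011, 1.323, -1.007]
wrist_force: [-0.1, -0.0, 0.3]
gripper_width: 0.82
to (0.541, 0.122, 0.016): t [26.   0.4 -0.5] cur yaw 15.4 rx 0.4 toolx [ 0.003  0.001 -1.   ] pos [0.5406 0.1214 0.042 ] t=2.33 w=70.0 q [-0.35  0.75  0.14  1.9  -0.19  0.51  0.19]
time: 2.58
tool_pos: [0.5402, 0.1213, 0.0414]
tcp_rot: [1.01, 1.323, -1.008]
wrist_force: [-0.1, 0.4, -0.0]
gripper_width: 0.818
to (0.541, 0.122, 0.016): t [25.4  0.9 -0.4] cur yaw 15.4 rx 0.4 toolx [ 0.002  0.001 -1.   ] pos [0.5402 0.1213 0.0414] t=2.58 w=69.8 q [-0.35  0.75  0.14  1.9  -0.19  0.51  0.19]
```

```bash
python3 -m inch '[{"rx":0,"ry":0,"rz":0,"tx":26,"ty":1,"tz":0,"jaw":70},{"rx":0,"ry":0,"rz":0,"tx":26,"ty":1,"tz":0,"jaw":60},{"rx":0,"ry":0,"rz":0,"tx":26,"ty":1,"tz":0,"jaw":35},{"rx":0,"ry":0,"rz":0,"tx":26,"ty":1,"tz":0,"jaw":35},{"rx":0,"ry":0,"rz":0,"tx":26,"ty":1,"tz":0,"jaw":35}]' 40
python3 -m inch '[{"rx":0,"ry":0,"rz":0,"tx":0,"ty":0,"tz":0,"jaw":35},{"rx":0,"ry":0,"rz":0,"tx":0,"ty":0,"tz":0,"jaw":35},{"rx":0,"ry":0,"rz":0,"tx":0,"ty":0,"tz":0,"jaw":35},{"rx":0,"ry":0,"rz":0,"tx":0,"ty":0,"tz":0,"jaw":35}]' 40
python3 -c "
from h import *
rel(.500,.327,.08,33)"
```

```text
time: 3.2
tool_pos: [0.5412, 0.1213, 0.0153]
tcp_rot: [1.01, 1.323, -1.008]
wrist_force: [0.1, 0.5, 4.1]
gripper_width: 0.49
time: 3.7
tool_pos: [0.5412, 0.1213, 0.0152]
tcp_rot: [1.01, 1.323, -1.008]
wrist_force: [-0.1, -0.2, 7.1]
gripper_width: 0.495
to (0.5, 0.327, 0.08): t [ -64.8   14.9 -209.2] cur yaw 15.4 rx -17.6 toolx [ 0.002  0.    -1.   ] pos [0.5412 0.1213 0.0152] t=3.70 w=42.3 q [-0.34  0.8   0.12  1.9  -0.2   0.45  0.2 ]
```

```bash
python3 -m inch '[{"rx":0,"ry":0,"rz":0,"tx":-60,"ty":0,"tz":0,"jaw":35},{"rx":-9,"ry":0,"rz":0,"tx":-65,"ty":3,"tz":-52,"jaw":35},{"rx":-18,"ry":0,"rz":0,"tx":-65,"ty":7,"tz":-104,"jaw":35},{"rx":-18,"ry":0,"rz":0,"tx":-65,"ty":11,"tz":-156,"jaw":35},{"rx":-18,"ry":0,"rz":0,"tx":-65,"ty":15,"tz":-209,"jaw":35}]' 40
python3 -m inch '[{"rx":0,"ry":0,"rz":0,"tx":0,"ty":0,"tz":0,"jaw":35},{"rx":0,"ry":0,"rz":0,"tx":0,"ty":0,"tz":0,"jaw":35},{"rx":0,"ry":0,"rz":0,"tx":0,"ty":0,"tz":0,"jaw":35},{"rx":0,"ry":0,"rz":0,"tx":0,"ty":0,"tz":0,"jaw":35}]' 40
python3 - <<'E'
from h import *
s=r.snapshot("wrist"); save(s["frame"],"w2"); rel(.5,.327,.02,33)
E
```

```text
time: 4.32
tool_pos: [0.499, 0.3279, 0.0791]
tcp_rot: [0.77, 1.43, -0.771]
wrist_force: [1.0, -0.8, -0.4]
gripper_width: 0.49
time: 4.82
tool_pos: [0.5002, 0.325, 0.0793]
tcp_rot: [0.772, 1.429, -0.773]
wrist_force: [-0.2, 0.2, -0.3]
gripper_width: 0.491
to (0.5, 0.327, 0.02): t [59.4  0.8 -1.4] cur yaw 33.2 rx 0.2 toolx [ 0.    -0.001 -1.   ] pos [0.5001 0.3254 0.0794] t=4.88 w=41.7 q [-0.69  0.73  0.12  1.75 -0.13  0.66  0.08]
```

View pics/w2.png

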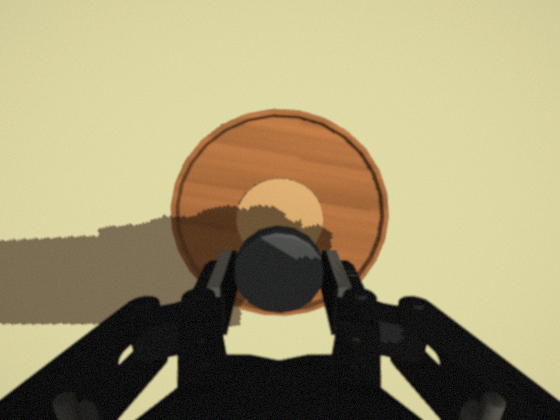

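The token is held level at (280,270), with the tray and its cork disc directly beneath.

```bash
python3 -m inch '[{"rx":0,"ry":0,"rz":0,"tx":40,"ty":1,"tz":-1.5,"jaw":35},{"rx":0,"ry":0,"rz":0,"tx":59,"ty":1,"tz":-1.5,"jaw":35},{"rx":0,"ry":0,"rz":0,"tx":59,"ty":1,"tz":-1.5,"jaw":35},{"rx":0,"ry":0,"rz":0,"tx":59,"ty":1,"tz":-1.5,"jaw":35}]' 40
python3 -m inch '[{"rx":0,"ry":0,"rz":0,"tx":0,"ty":0,"tz":0,"jaw":62},{"rx":0,"ry":0,"rz":0,"tx":0,"ty":0,"tz":0,"jaw":62},{"rx":0,"ry":0,"rz":0,"tx":0,"ty":0,"tz":0,"jaw":62},{"rx":0,"ry":0,"rz":0,"tx":-60,"ty":0,"tz":0,"jaw":62},{"rx":0,"ry":0,"rz":0,"tx":-110,"ty":0,"tz":0,"jaw":62}]' 40
python3 - <<'E'
from h import *
s,w=near(.5,.327,.0115,.04); c=cloud(s)
f=s["frame"].astype(int); m=((f[:,:,0]>170)&(f[:,:,0]-f[:,:,2]>60))
# tray from depth: points of the rim
P=c.reshape(-1,3); d=np.hypot(P[:,0]-.5,P[:,1]-.327); k=P[(d>.055)&(d<.09)&(P[:,2]>.0065)&(P[:,2]<.02)]
print("rim circle",cv2.minEnclosingCircle(k[:,:2].astype(np.float32)*1000),len(k))
rel(.548,-.137,.15,-14)
E
```

```text
time: 5.38
tool_pos: [0.5, 0.3283, 0.0206]
tcp_rot: [0.771, 1.429, -0.77]
wrist_force: [0.7, -0.2, 0.3]
gripper_width: 0.486
time: 6.0
tool_pos: [0.4996, 0.3285, 0.1315]
tcp_rot: [0.77, 1.43, -0.771]
wrist_force: [0.5, 0.8, 0.1]
gripper_width: 0.724
all (array([500.5, 329.6]), 43.6, np.float64(19.5), 2122) top (array([500.5, 329.5]), 43.6, np.float64(19.5), 2098)
rim circle ((500.6087646484375, 327.7198486328125), 74.8896713256836) 3378
to (0.548, -0.137, 0.15): t [ -14.1 -219.8  415.2] cur yaw 33.4 rx 47.4 toolx [ 0.011  0.007 -1.   ] pos [0.5034 0.3307 0.1389] t=6.05 w=61.7 q [-0.7   0.66  0.13  1.7  -0.12  0.78  0.07]
```

Token lies 2 mm off the tray centre. Next is the lantern.

```bash
python3 -m inch '[{"rx":9,"ry":0,"rz":0,"tx":-14,"ty":-30,"tz":53,"jaw":50},{"rx":18,"ry":0,"rz":0,"tx":-14,"ty":-58,"tz":108,"jaw":50},{"rx":27,"ry":0,"rz":0,"tx":-14,"ty":-86,"tz":162,"jaw":50},{"rx":36,"ry":0,"rz":0,"tx":-14,"ty":-114,"tz":215,"jaw":50},{"rx":45,"ry":0,"rz":0,"tx":-14,"ty":-142,"tz":268,"jaw":50}]' 40
python3 -c "
from h import *
rel(.548,-.137,.13,-14)"
```

```text
time: 6.68
tool_pos: [0.5285, 0.0248, 0.1445]
tcp_rot: [1.361, 1.103, -1.36]
wrist_force: [1.0, 0.3, -0.0]
gripper_width: 0.586
to (0.548, -0.137, 0.13): t [ 14.5  52.4 154.3] cur yaw -11.9 rx 2.1 toolx [ 0.001  0.    -1.   ] pos [0.5285 0.0248 0.1445] t=6.67 w=50.0 q [-0.31  0.58  0.33  1.9  -0.28  0.71 -0.02]
```

```bash
python3 -m inch '[{"rx":2,"ry":0,"rz":0,"tx":14,"ty":18,"tz":52,"jaw":50},{"rx":2,"ry":0,"rz":0,"tx":14,"ty":35,"tz":104,"jaw":50},{"rx":2,"ry":0,"rz":0,"tx":14,"ty":52,"tz":154,"jaw":50},{"rx":2,"ry":0,"rz":0,"tx":14,"ty":52,"tz":154,"jaw":50},{"rx":2,"ry":0,"rz":0,"tx":14,"ty":52,"tz":154,"jaw":50}]' 40
python3 - <<'E'
from h import *
near(.548,-.137,.006,.03,"w3"); rel(.548,-.137,.018,-14)
E
```

```text
time: 7.3
tool_pos: [0.5481, -0.1341, 0.1301]
tcp_rot: [1.383, 1.088, -1.382]
wrist_force: [0.5, 0.7, 0.5]
gripper_width: 0.586
all (array([ 548.4, -136.4]), 26.3, np.float64(52.8), 1102) top (array([ 548.7, -135.9]), 11.6, np.float64(52.8), 46)
to (0.548, -0.137, 0.018): t [112.    0.8   4.1] cur yaw -13.5 rx 0.5 toolx [-0.001  0.002 -1.   ] pos [ 0.5482 -0.133   0.1301] t=7.35 w=49.8 q [ 0.    0.64  0.31  1.81 -0.28  0.73  0.23]
```

View pics/w3.png

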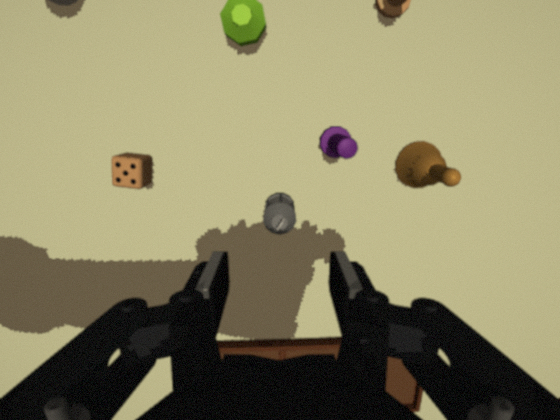

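The lantern is at (279,213), between the jaws. The purple pawn at (338,142) is clear of the fingers.

```bash
python3 -m inch '[{"rx":0,"ry":0,"rz":0,"tx":50,"ty":0,"tz":3,"jaw":50},{"rx":0,"ry":0,"rz":0,"tx":50,"ty":0,"tz":3,"jaw":50},{"rx":0,"ry":0,"rz":0,"tx":50,"ty":0,"tz":3,"jaw":50}]' 40
python3 -c "
from h import *
rel(.5484,-.1364,.018,-14)"
```

```text
time: 7.72
tool_pos: [0.5483, -0.1366, 0.0812]
tcp_rot: [1.382, 1.088, -1.38]
wrist_force: [0.5, 0.3, -0.9]
gripper_width: 0.586
to (0.5484, -0.1364, 0.018): t [63.2  0.  -0.2] cur yaw -13.5 rx 0.5 toolx [ 0.001  0.    -1.   ] pos [ 0.5483 -0.1366  0.0812] t=7.72 w=50.0 q [ 0.03  0.71  0.28  1.85 -0.31  0.63  0.26]
```

```bash
python3 -m inch '[{"rx":0,"ry":0,"rz":0,"tx":40,"ty":0,"tz":0,"jaw":50},{"rx":0,"ry":0,"rz":0,"tx":63,"ty":0,"tz":0,"jaw":50},{"rx":0,"ry":0,"rz":0,"tx":63,"ty":0,"tz":0,"jaw":50},{"rx":0,"ry":0,"rz":0,"tx":63,"ty":0,"tz":0,"jaw":20},{"rx":0,"ry":0,"rz":0,"tx":63,"ty":0,"tz":0,"jaw":20}]' 40
python3 -m inch '[{"rx":0,"ry":0,"rz":0,"tx":0,"ty":0,"tz":0,"jaw":18},{"rx":0,"ry":0,"rz":0,"tx":0,"ty":0,"tz":0,"jaw":18},{"rx":0,"ry":0,"rz":0,"tx":0,"ty":0,"tz":0,"jaw":18},{"rx":0,"ry":0,"rz":0,"tx":0,"ty":0,"tz":0,"jaw":18}]' 40
python3 -m inch '[{"rx":0,"ry":0,"rz":0,"tx":-50,"ty":0,"tz":0,"jaw":18},{"rx":0,"ry":0,"rz":0,"tx":-100,"ty":0,"tz":0,"jaw":18},{"rx":0,"ry":0,"rz":0,"tx":-120,"ty":0,"tz":0,"jaw":18},{"rx":0,"ry":0,"rz":0,"tx":-120,"ty":0,"tz":0,"jaw":18}]' 40
python3 -c "
from h import *
rel(.5005,.3295,.14,33)"
```

```text
time: 8.35
tool_pos: [0.549, -0.1379, 0.0194]
tcp_rot: [1.384, 1.084, -1.379]
wrist_force: [-0.6, 0.0, 5.5]
gripper_width: 0.277
time: 8.85
tool_pos: [0.549, -0.1379, 0.0194]
tcp_rot: [1.384, 1.084, -1.379]
wrist_force: [-0.1, 0.5, 6.3]
gripper_width: 0.276
time: 9.35
tool_pos: [0.5488, -0.138, 0.1396]
tcp_rot: [1.384, 1.083, -1.378]
wrist_force: [-0.2, -0.1, -1.0]
gripper_width: 0.276
to (0.5005, 0.3295, 0.14): t [  -1.2 -157.1 -443. ] cur yaw -13.6 rx -46.6 toolx [ 0.005 -0.001 -1.   ] pos [ 0.5488 -0.138   0.1396] t=9.35 w=23.6 q [ 0.    0.63  0.32  1.8  -0.28  0.75  0.23]
```

```bash
python3 -m inch '[{"rx":-8,"ry":0,"rz":0,"tx":-1,"ty":-18,"tz":-50,"jaw":18},{"rx":-16,"ry":0,"rz":0,"tx":-1,"ty":-36,"tz":-101,"jaw":18},{"rx":-24,"ry":0,"rz":0,"tx":-1,"ty":-54,"tz":-152,"jaw":18},{"rx":-32,"ry":0,"rz":0,"tx":-1,"ty":-72,"tz":-203,"jaw":18},{"rx":-40,"ry":0,"rz":0,"tx":-1,"ty":-90,"tz":-254,"jaw":18}]' 40
python3 -c "
from h import *
rel(.5005,.3295,.14,33)"
```

```text
time: 9.98
tool_pos: [0.5188, 0.1319, 0.1371]
tcp_rot: [0.859, 1.396, -0.862]
wrist_force: [0.4, 0.5, -0.8]
gripper_width: 0.274
to (0.5005, 0.3295, 0.14): t [  -3.    72.2 -184.8] cur yaw 26.6 rx -6.4 toolx [-0.002 -0.001 -1.   ] pos [0.5188 0.1319 0.1371] t=9.97 w=23.4 q [-0.39  0.58  0.15  1.88 -0.13  0.69  0.3 ]
```

```bash
python3 -m inch '[{"rx":-3,"ry":0,"rz":0,"tx":-3,"ty":18,"tz":-46,"jaw":18},{"rx":-6,"ry":0,"rz":0,"tx":-3,"ty":36,"tz":-92,"jaw":18},{"rx":-6,"ry":0,"rz":0,"tx":-3,"ty":54,"tz":-140,"jaw":18},{"rx":-6,"ry":0,"rz":0,"tx":-3,"ty":72,"tz":-185,"jaw":18},{"rx":-6,"ry":0,"rz":0,"tx":-3,"ty":72,"tz":-185,"jaw":18}]' 40
python3 -m inch '[{"rx":0,"ry":0,"rz":0,"tx":50,"ty":0,"tz":0,"jaw":18},{"rx":0,"ry":0,"rz":0,"tx":50,"ty":0,"tz":0,"jaw":18},{"rx":0,"ry":0,"rz":0,"tx":50,"ty":0,"tz":0,"jaw":18},{"rx":0,"ry":0,"rz":0,"tx":50,"ty":0,"tz":0,"jaw":18}]' 40
python3 - <<'E'
from h import *
rel(.5005,.3295,.0365,33)
s=r.snapshot("scene"); save(s["frame"][90:210,270:430],"s4",4)
E
```

```text
time: 10.6
tool_pos: [0.499, 0.3343, 0.1394]
tcp_rot: [0.778, 1.432, -0.776]
wrist_force: [-0.1, 0.3, -0.5]
gripper_width: 0.277
time: 11.1
tool_pos: [0.5035, 0.3282, 0.093]
tcp_rot: [0.786, 1.423, -0.782]
wrist_force: [-1.1, 0.2, -0.6]
gripper_width: 0.282
to (0.5005, 0.3295, 0.0365): t [56.5 -2.  -2.7] cur yaw 32.3 rx -0.7 toolx [ 0.003  0.002 -1.   ] pos [0.5035 0.3282 0.093 ] t=11.10 w=24.1 q [-0.69  0.72  0.13  1.73 -0.13  0.69  0.07]
```

View pics/s4.png

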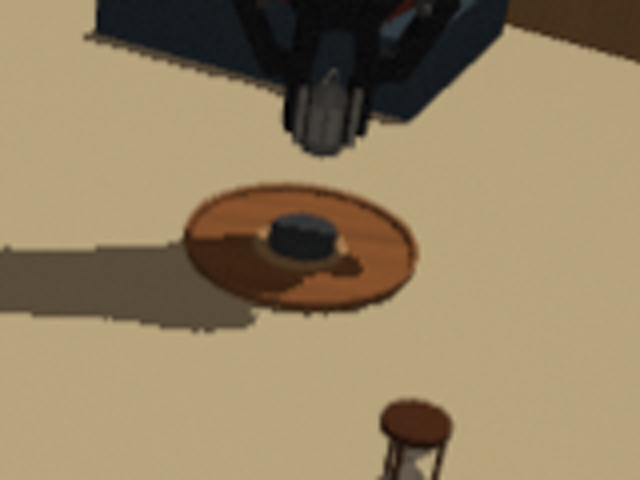

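The lantern is held upright at (323,115), with its foot just past the tips and above the token at (303,237).

```bash
python3 -m inch '[{"rx":0,"ry":0,"rz":0,"tx":30,"ty":-2,"tz":-2.5,"jaw":18},{"rx":0,"ry":0,"rz":0,"tx":45,"ty":-2,"tz":-2.5,"jaw":18},{"rx":0,"ry":0,"rz":0,"tx":54,"ty":-2,"tz":-2.5,"jaw":18},{"rx":0,"ry":0,"rz":0,"tx":54,"ty":-2,"tz":-2.5,"jaw":18}]' 40
python3 -c "
from h import *
rel(.5005,.3295,.0355,33)"
```

```text
time: 11.65
tool_pos: [0.4994, 0.329, 0.0371]
tcp_rot: [0.784, 1.425, -0.784]
wrist_force: [-0.1, 0.0, -0.5]
gripper_width: 0.277
to (0.5005, 0.3295, 0.0355): t [1.6 1.2 0.2] cur yaw 32.4 rx -0.6 toolx [-0. -0. -1.] pos [0.4994 0.329  0.0371] t=11.65 w=23.6 q [-0.69  0.8   0.11  1.77 -0.15  0.58  0.08]
```

```bash
python3 -m inch '[{"rx":0,"ry":0,"rz":0,"tx":1.5,"ty":1,"tz":0,"jaw":18},{"rx":0,"ry":0,"rz":0,"tx":1.5,"ty":1,"tz":0,"jaw":18},{"rx":0,"ry":0,"rz":0,"tx":1.5,"ty":1,"tz":0,"jaw":28},{"rx":0,"ry":0,"rz":0,"tx":1.5,"ty":1,"tz":0,"jaw":45},{"rx":0,"ry":0,"rz":0,"tx":1.5,"ty":1,"tz":0,"jaw":45}]' 40
python3 -m inch '[{"rx":0,"ry":0,"rz":0,"tx":0,"ty":0,"tz":0,"jaw":45},{"rx":0,"ry":0,"rz":0,"tx":-30,"ty":0,"tz":0,"jaw":45},{"rx":0,"ry":0,"rz":0,"tx":-80,"ty":0,"tz":0,"jaw":45},{"rx":0,"ry":0,"rz":0,"tx":-110,"ty":0,"tz":0,"jaw":45},{"rx":0,"ry":0,"rz":0,"tx":-110,"ty":0,"tz":0,"jaw":45}]' 40
python3 - <<'E'
from h import *
near(.5,.329,.024,.04); near(.5,.329,.0115,.04); rel(.5575,.0055,.13,0)
E
```

```text
time: 12.28
tool_pos: [0.5002, 0.3297, 0.0359]
tcp_rot: [0.784, 1.425, -0.784]
wrist_force: [-0.7, -0.4, -0.7]
gripper_width: 0.528
time: 12.9
tool_pos: [0.5017, 0.3306, 0.1486]
tcp_rot: [0.788, 1.422, -0.779]
wrist_force: [0.4, -0.1, -0.7]
gripper_width: 0.525
all (array([501.1, 331. ]), 25.9, np.float64(69.0), 1049) top (array([501.1, 331.2]), 12.8, np.float64(69.0), 48)
all (array([500.5, 329.4]), 44.2, np.float64(68.7), 1998) top (array([501.3, 331. ]), 12.3, np.float64(68.7), 49)
to (0.5575, 0.0055, 0.13): t [  15.5 -124.6  304.6] cur yaw 32.4 rx 32.4 toolx [-0.001 -0.    -1.   ] pos [0.4996 0.3295 0.1454] t=13.00 w=44.8 q [-0.71  0.65  0.15  1.7  -0.12  0.81  0.06]
```

The lantern stands upright on the token, centred to about 2 mm. Next is the die.

```bash
python3 -m inch '[{"rx":7,"ry":0,"rz":0,"tx":0,"ty":-25,"tz":50,"jaw":60},{"rx":14,"ry":0,"rz":0,"tx":5,"ty":-45,"tz":100,"jaw":60},{"rx":21,"ry":0,"rz":0,"tx":10,"ty":-65,"tz":155,"jaw":60},{"rx":28,"ry":0,"rz":0,"tx":15,"ty":-85,"tz":208,"jaw":60},{"rx":32,"ry":0,"rz":0,"tx":15,"ty":-105,"tz":256,"jaw":60}]' 40
python3 -m inch '[{"rx":0,"ry":0,"rz":0,"tx":0,"ty":7,"tz":50,"jaw":60},{"rx":0,"ry":0,"rz":0,"tx":0,"ty":7,"tz":50,"jaw":60},{"rx":0,"ry":0,"rz":0,"tx":0,"ty":7,"tz":50,"jaw":60},{"rx":0,"ry":0,"rz":0,"tx":0,"ty":7,"tz":50,"jaw":60}]' 40
python3 - <<'E'
from h import *
rel(.5575,.0055,.018,0)
s,w=near(.5575,.0055,.006,.035)
f=cv2.cvtColor(s["frame"],cv2.COLOR_RGB2HSV); 
c=cloud(s); near_die=(np.hypot(c[:,:,0]-.5575,c[:,:,1]-.0055)<.03)
m=((f[:,:,0]>30)&(f[:,:,0]<60)&(f[:,:,1]>150)&near_die&(c[:,:,2]>.004)).astype(np.uint8)
ys,xs=np.nonzero(m); print(xs.min(),xs.max(),ys.min(),ys.max())
# outline in the belt: 8-fold phase of the horizontal extent of the depth points at belt/top height
t=w[(w[:,2]>.027)]; rc=cv2.minAreaRect(t[:,:2].astype(np.float32)*1000); print("top rect",rc)
a,b=max(0,ys.min()-15),ys.max()+15; l,q=max(0,xs.min()-15),xs.max()+15
save(s["frame"][a:b,l:q],"d5",6)
C=np.array([.5575,.0055]); P=w[w[:,2]>.012][:,:2]; C=(P.max(0)+P.min(0))/2; print("C",C)
ang=np.radians(np.arange(0,180,5)); print([(int(np.degrees(x)),round(1000*np.ptp(P@[np.cos(x),np.sin(x)]),1)) for x in ang])
E
```

```text
time: 13.62
tool_pos: [0.5474, 0.055, 0.1287]
tcp_rot: [1.204, 1.213, -1.211]
wrist_force: [-0.2, 0.2, 0.9]
gripper_width: 0.7
time: 14.12
tool_pos: [0.5552, 0.0094, 0.13]
tcp_rot: [1.202, 1.216, -1.203]
wrist_force: [-0.1, 0.5, -0.0]
gripper_width: 0.7
to (0.5575, 0.0055, 0.018): t [112.    2.4   4.1] cur yaw 0.6 rx 0.6 toolx [-0.002  0.001 -1.   ] pos [0.5552 0.0094 0.13  ] t=14.12 w=59.7 q [-0.22  0.62  0.26  1.84 -0.23  0.71  0.18]
all (array([557.2,   7.2]), 32.5, np.float64(32.7), 1240) top (array([557.7,   7.4]), 23.9, np.float64(32.7), 575)
168 395 192 419
top rect ((556.7365112304688, 7.319736480712891), (21.251766204833984, 20.79547882080078), 0.20465731620788574)
C [0.55751007 0.00746131]
[(0, np.float64(29.9)), (5, np.float64(30.7)), (10, np.float64(31.4)), (14, np.float64(31.8)), (20, np.float64(32.0)), (25, np.float64(32.0)), (29, np.float64(31.7)), (35, np.float64(31.2)), (40, np.float64(30.5)), (45, np.float64(30.4)), (50, np.float64(31.3)), (55, np.float64(31.9)), (59, np.float64(32.3)), (65, np.float64(32.5)), (70, np.float64(32.4)), (75, np.float64(32.1)), (80, np.float64(31.5)), (85, np.float64(30.9)), (90, np.float64(30.7)), (95, np.float64(31.1)), (100, np.float64(31.7)), (105, np.float64(32.0)), (110, np.float64(32.1)), (115, np.float64(32.1)), (119, np.float64(31.8)), (125, np.float64(31.2)), (130, np.float64(30.4)), (135, np.float64(30.7)), (140, np.float64(31.4)), (145, np.float64(31.9)), (150, np.float64(32.1)), (155, np.float64(32.2)), (160, np.float64(32.1)), (165, np.float64(31.7)), (170, np.float64(31.1)), (175, np.float64(30.3))]
```

View pics/d5.png

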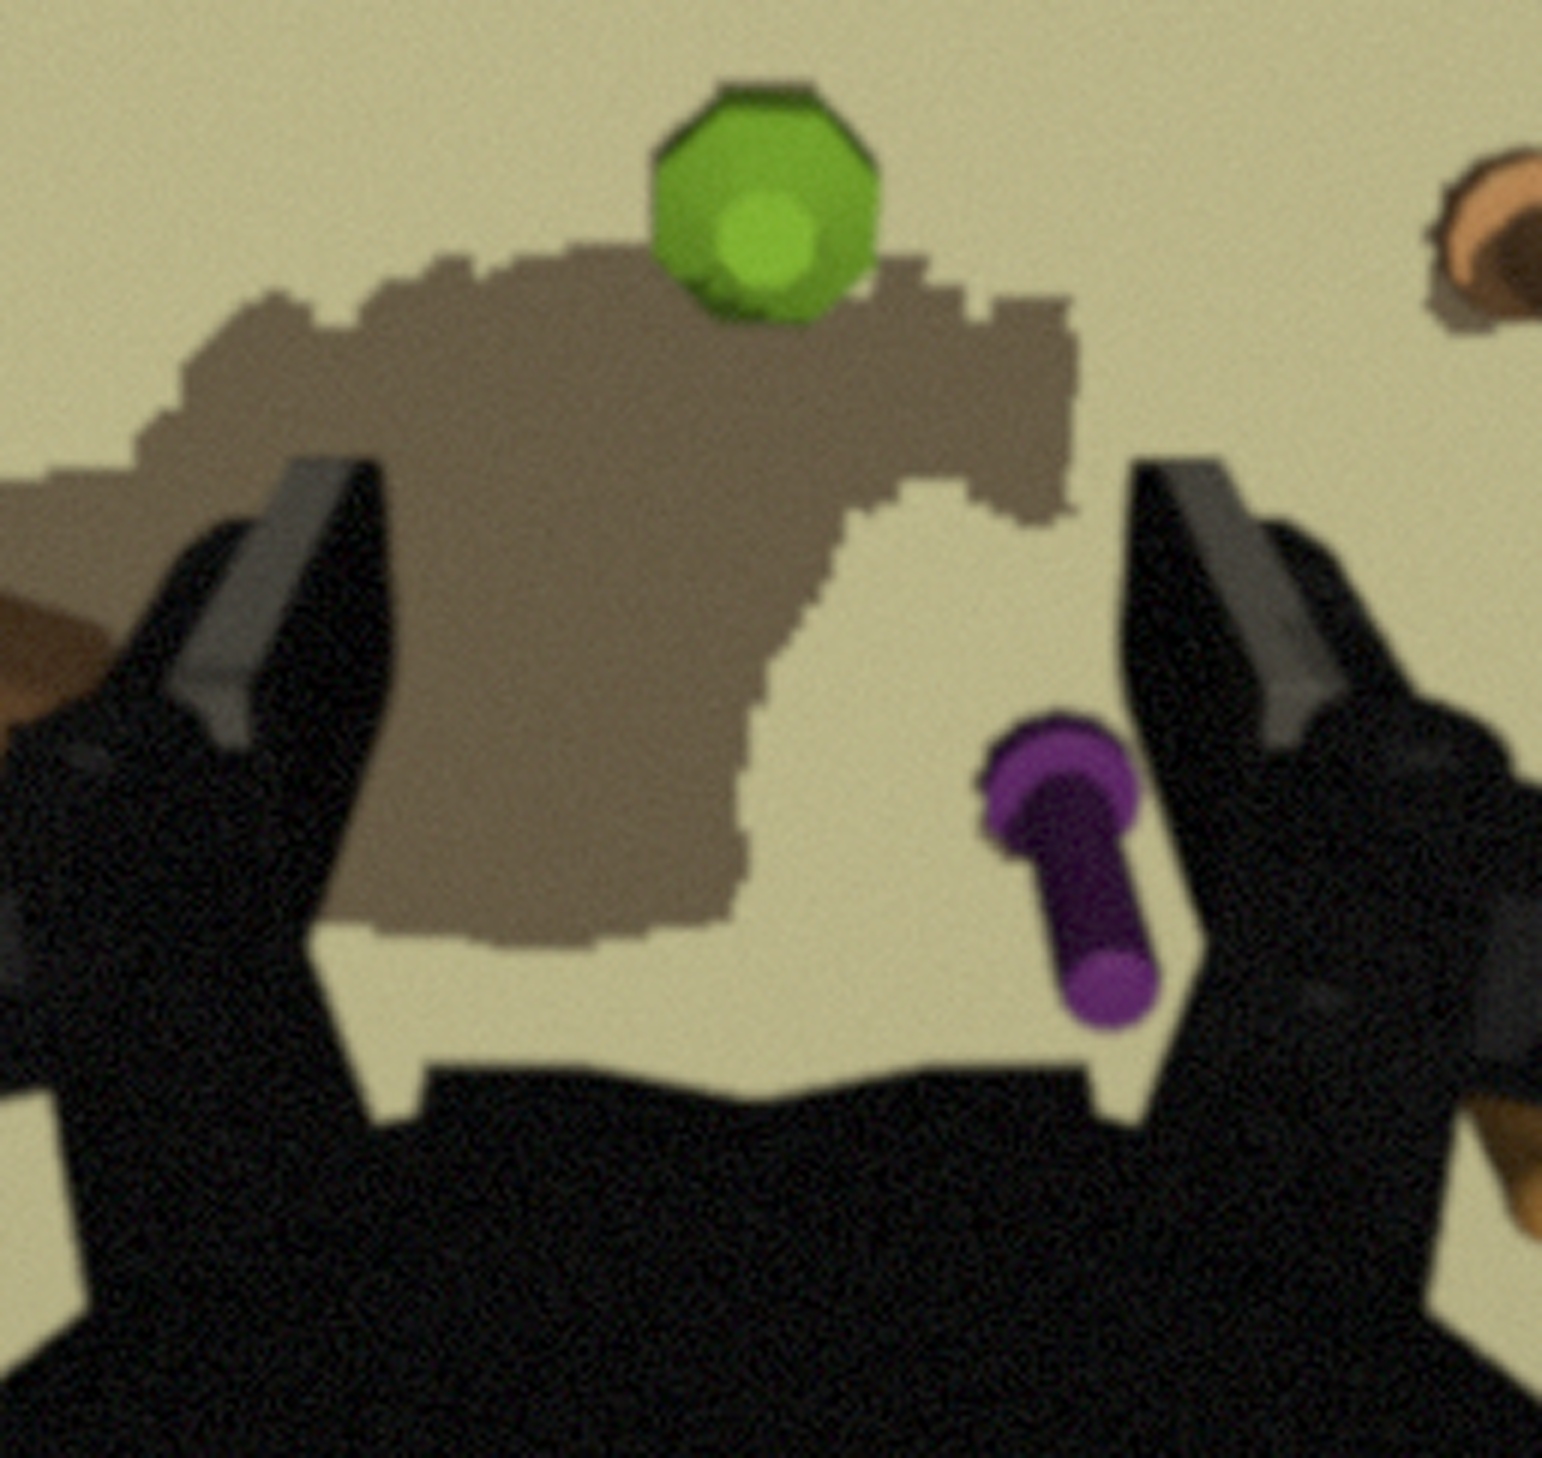

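The die is at crop (765,205), with its flats facing the jaws (left and right sides vertical). That yaw is already right. The image came out larger than intended, so I'll keep later ones smaller.

```bash
python3 -m inch '[{"rx":0,"ry":0,"rz":0,"tx":50,"ty":2,"tz":2.5,"jaw":55},{"rx":0,"ry":0,"rz":0,"tx":80,"ty":2,"tz":2.5,"jaw":55},{"rx":0,"ry":0,"rz":0,"tx":80,"ty":2,"tz":2.5,"jaw":55},{"rx":0,"ry":0,"rz":0,"tx":80,"ty":2,"tz":2.5,"jaw":55}]' 40
python3 -c "
from h import *
rel(.5573,.0068,.018,0)"
```

```text
time: 14.68
tool_pos: [0.5587, 0.0055, 0.0518]
tcp_rot: [1.204, 1.212, -1.202]
wrist_force: [0.8, -0.1, 0.2]
gripper_width: 0.647
to (0.5573, 0.0068, 0.018): t [33.8 -1.4 -1.4] cur yaw 0.4 rx 0.4 toolx [ 0.002  0.    -1.   ] pos [0.5587 0.0055 0.0518] t=14.68 w=55.2 q [-0.18  0.74  0.21  1.88 -0.28  0.55  0.22]
```

```bash
python3 -m inch '[{"rx":0,"ry":0,"rz":0,"tx":34,"ty":-1.5,"tz":-1.5,"jaw":55},{"rx":0,"ry":0,"rz":0,"tx":34,"ty":-1.5,"tz":-1.5,"jaw":55},{"rx":0,"ry":0,"rz":0,"tx":34,"ty":-1.5,"tz":-1.5,"jaw":24},{"rx":0,"ry":0,"rz":0,"tx":34,"ty":-1.5,"tz":-1.5,"jaw":24},{"rx":0,"ry":0,"rz":0,"tx":34,"ty":-1.5,"tz":-1.5,"jaw":24}]' 40
python3 -m inch '[{"rx":0,"ry":0,"rz":0,"tx":0,"ty":0,"tz":0,"jaw":24},{"rx":0,"ry":0,"rz":0,"tx":0,"ty":0,"tz":0,"jaw":24},{"rx":0,"ry":0,"rz":0,"tx":0,"ty":0,"tz":0,"jaw":24}]' 40
python3 -m inch '[{"rx":0,"ry":0,"rz":0,"tx":-50,"ty":0,"tz":0,"jaw":24},{"rx":0,"ry":0,"rz":0,"tx":-100,"ty":0,"tz":0,"jaw":24},{"rx":0,"ry":0,"rz":0,"tx":-120,"ty":0,"tz":0,"jaw":24},{"rx":0,"ry":0,"rz":0,"tx":-120,"ty":0,"tz":0,"jaw":24}]' 40
python3 -c "
from h import *
rel(.549,-.329,.13,-12)"
```

```text
time: 15.3
tool_pos: [0.5576, 0.0062, 0.0187]
tcp_rot: [1.206, 1.21, -1.202]
wrist_force: [-0.4, 0.2, 7.4]
gripper_width: 0.361
time: 15.68
tool_pos: [0.5576, 0.0062, 0.0187]
tcp_rot: [1.206, 1.21, -1.202]
wrist_force: [-0.4, 0.3, 7.4]
gripper_width: 0.36
time: 16.18
tool_pos: [0.5577, 0.0062, 0.139]
tcp_rot: [1.207, 1.209, -1.201]
wrist_force: [0.3, 0.3, 0.2]
gripper_width: 0.362
to (0.549, -0.329, 0.13): t [  8.9 -10.8 335.2] cur yaw 0.4 rx 12.4 toolx [ 0.005  0.    -1.   ] pos [0.5577 0.0062 0.139 ] t=16.18 w=31.0 q [-0.22  0.61  0.27  1.83 -0.23  0.73  0.18]
```

```bash
python3 -m inch '[{"rx":3,"ry":0,"rz":0,"tx":0,"ty":-2,"tz":50,"jaw":24},{"rx":6,"ry":0,"rz":0,"tx":0,"ty":-4,"tz":105,"jaw":24},{"rx":9,"ry":0,"rz":0,"tx":0,"ty":-6,"tz":160,"jaw":24},{"rx":12,"ry":0,"rz":0,"tx":0,"ty":-8,"tz":215,"jaw":24},{"rx":12,"ry":0,"rz":0,"tx":0,"ty":-10,"tz":270,"jaw":24}]' 40
python3 -m inch '[{"rx":0,"ry":0,"rz":0,"tx":0,"ty":14,"tz":64,"jaw":24},{"rx":0,"ry":0,"rz":0,"tx":0,"ty":14,"tz":64,"jaw":24},{"rx":0,"ry":0,"rz":0,"tx":50,"ty":14,"tz":64,"jaw":24},{"rx":0,"ry":0,"rz":0,"tx":70,"ty":14,"tz":64,"jaw":24},{"rx":0,"ry":0,"rz":0,"tx":70,"ty":14,"tz":64,"jaw":24}]' 40
python3 - <<'E'
from h import *
rel(.549,-.329,.023,-12)
s=r.snapshot("wrist"); save(s["frame"],"w6")
E
```

```text
time: 16.8
tool_pos: [0.5472, -0.2649, 0.1351]
tcp_rot: [1.357, 1.109, -1.359]
wrist_force: [1.2, -0.2, -0.0]
gripper_width: 0.355
time: 17.42
tool_pos: [0.5478, -0.3274, 0.0645]
tcp_rot: [1.356, 1.112, -1.359]
wrist_force: [-0.5, 0.1, -0.4]
gripper_width: 0.359
to (0.549, -0.329, 0.023): t [41.5  1.7  1.4] cur yaw -11.6 rx 0.4 toolx [-0.004  0.003 -1.   ] pos [ 0.5478 -0.3274  0.0645] t=17.43 w=30.7 q [ 0.35  0.82  0.26  1.63 -0.29  0.74  0.55]
```

View pics/w6.png

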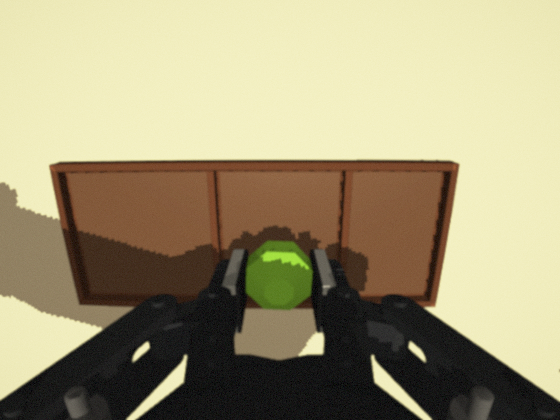

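The die is held at (279,275), centred between the dividers at about 215 and 345 and parallel to the vault.

```bash
python3 -m inch '[{"rx":0,"ry":0,"rz":0,"tx":25,"ty":2,"tz":1,"jaw":24},{"rx":0,"ry":0,"rz":0,"tx":40,"ty":2,"tz":1,"jaw":24},{"rx":0,"ry":0,"rz":0,"tx":40,"ty":2,"tz":1,"jaw":24},{"rx":0,"ry":0,"rz":0,"tx":40,"ty":2,"tz":1,"jaw":24}]' 40
python3 -m inch '[{"rx":0,"ry":0,"rz":0,"tx":0,"ty":0,"tz":0,"jaw":38},{"rx":0,"ry":0,"rz":0,"tx":0,"ty":0,"tz":0,"jaw":38},{"rx":0,"ry":0,"rz":0,"tx":0,"ty":0,"tz":0,"jaw":38},{"rx":0,"ry":0,"rz":0,"tx":-40,"ty":0,"tz":0,"jaw":38},{"rx":0,"ry":0,"rz":0,"tx":-100,"ty":0,"tz":0,"jaw":38}]' 40
python3 - <<'E'
from h import *
near(.549,-.329,.018,.032)
rel(.6665,-.001,.14,0)
E
```

```text
time: 17.98
tool_pos: [0.5513, -0.331, 0.0279]
tcp_rot: [1.357, 1.104, -1.356]
wrist_force: [-0.3, -0.4, 0.8]
gripper_width: 0.359
time: 18.6
tool_pos: [0.5495, -0.3296, 0.1259]
tcp_rot: [1.357, 1.111, -1.36]
wrist_force: [1.6, -0.1, -0.4]
gripper_width: 0.446
all (array([ 541.8, -325.3]), 33.9, np.float64(37.8), 1293) top (array([ 542.8, -325.5]), 25.2, np.float64(37.8), 634)
to (0.6665, -0.001, 0.14): t [  -4.7   42.9 -348.3] cur yaw -11.6 rx -11.6 toolx [ 0.012 -0.007 -1.   ] pos [ 0.5542 -0.3335  0.1365] t=18.65 w=37.8 q [ 0.34  0.73  0.3   1.57 -0.26  0.86  0.53]
```

```bash
python3 -m inch '[{"rx":-3,"ry":0,"rz":0,"tx":0,"ty":7,"tz":-55,"jaw":45},{"rx":-6,"ry":0,"rz":0,"tx":0,"ty":14,"tz":-112,"jaw":45},{"rx":-9,"ry":0,"rz":0,"tx":0,"ty":21,"tz":-170,"jaw":45},{"rx":-12,"ry":0,"rz":0,"tx":0,"ty":28,"tz":-228,"jaw":45},{"rx":-12,"ry":0,"rz":0,"tx":0,"ty":35,"tz":-286,"jaw":45}]' 40
python3 -c "
from h import *
rel(.6665,-.001,.12,0)"
```

```text
time: 19.27
tool_pos: [0.6432, -0.0559, 0.127]
tcp_rot: [1.205, 1.212, -1.204]
wrist_force: [0.5, -0.4, -0.0]
gripper_width: 0.531
to (0.6665, -0.001, 0.12): t [  7.   23.7 -54.8] cur yaw 0.4 rx 0.4 toolx [ 0.001 -0.    -1.   ] pos [ 0.6432 -0.0559  0.127 ] t=19.27 w=45.4 q [-0.1   0.74  0.27  1.57 -0.24  0.86  0.26]
```

```bash
python3 -m inch '[{"rx":0,"ry":0,"rz":0,"tx":7,"ty":23.5,"tz":-55,"jaw":45},{"rx":0,"ry":0,"rz":0,"tx":7,"ty":23.5,"tz":-55,"jaw":45},{"rx":0,"ry":0,"rz":0,"tx":7,"ty":23.5,"tz":-55,"jaw":45},{"rx":0,"ry":0,"rz":0,"tx":7,"ty":23.5,"tz":-55,"jaw":45},{"rx":0,"ry":0,"rz":0,"tx":7,"ty":23.5,"tz":-55,"jaw":45}]' 40
python3 - <<'E'
from h import *
near(.6665,-.001,.006,.03); rel(.6665,-.001,.028,0)
E
```

```text
time: 19.9
tool_pos: [0.6655, -0.0046, 0.1201]
tcp_rot: [1.206, 1.21, -1.207]
wrist_force: [0.1, 0.4, -0.4]
gripper_width: 0.524
all (array([667.7,   0.8]), 25.8, np.float64(54.9), 1014) top (array([6.678e+02, 6.000e-01]), 15.0, np.float64(54.9), 357)
to (0.6665, -0.001, 0.028): t [92.1  0.9 -3.2] cur yaw 0.2 rx 0.2 toolx [ 0.    -0.001 -1.   ] pos [ 0.6656 -0.0041  0.1201] t=19.95 w=44.9 q [-0.18  0.78  0.27  1.51 -0.25  0.88  0.18]
```

```bash
python3 -m inch '[{"rx":0,"ry":0,"rz":0,"tx":40,"ty":1.5,"tz":-3,"jaw":45},{"rx":0,"ry":0,"rz":0,"tx":40,"ty":1.5,"tz":-3,"jaw":45},{"rx":0,"ry":0,"rz":0,"tx":40,"ty":1.5,"tz":-3,"jaw":45}]' 40
python3 -c "
from h import *
rel(.667,0,.028,0)"
```

```text
time: 20.32
tool_pos: [0.6677, -0.0, 0.0807]
tcp_rot: [1.205, 1.211, -1.204]
wrist_force: [0.3, -0.2, 0.1]
gripper_width: 0.53
to (0.667, 0, 0.028): t [52.7 -0.8 -0.1] cur yaw 0.3 rx 0.3 toolx [ 0.001 -0.    -1.   ] pos [ 0.6677 -0.      0.0807] t=20.32 w=45.2 q [-0.18  0.83  0.26  1.53 -0.26  0.81  0.19]
```

```bash
python3 -m inch '[{"rx":0,"ry":0,"rz":0,"tx":35,"ty":-0.5,"tz":0,"jaw":45},{"rx":0,"ry":0,"rz":0,"tx":52,"ty":-0.5,"tz":0,"jaw":45},{"rx":0,"ry":0,"rz":0,"tx":52,"ty":-0.5,"tz":0,"jaw":45},{"rx":0,"ry":0,"rz":0,"tx":52,"ty":-0.5,"tz":0,"jaw":9},{"rx":0,"ry":0,"rz":0,"tx":52,"ty":-0.5,"tz":0,"jaw":9}]' 40
python3 -m inch '[{"rx":0,"ry":0,"rz":0,"tx":0,"ty":0,"tz":0,"jaw":9},{"rx":0,"ry":0,"rz":0,"tx":0,"ty":0,"tz":0,"jaw":9},{"rx":0,"ry":0,"rz":0,"tx":0,"ty":0,"tz":0,"jaw":9},{"rx":0,"ry":0,"rz":0,"tx":0,"ty":0,"tz":0,"jaw":9}]' 40
python3 -m inch '[{"rx":0,"ry":0,"rz":0,"tx":-50,"ty":0,"tz":0,"jaw":9},{"rx":0,"ry":0,"rz":0,"tx":-100,"ty":0,"tz":0,"jaw":9},{"rx":0,"ry":0,"rz":0,"tx":-120,"ty":0,"tz":0,"jaw":9},{"rx":0,"ry":0,"rz":0,"tx":-120,"ty":0,"tz":0,"jaw":9}]' 40
python3 -c "
from h import *
rel(.620,-.344,.15,-12)"
```

```text
time: 20.95
tool_pos: [0.6679, 0.0005, 0.0294]
tcp_rot: [1.206, 1.21, -1.202]
wrist_force: [-0.4, -0.8, -0.4]
gripper_width: 0.165
time: 21.45
tool_pos: [0.6679, 0.0004, 0.0293]
tcp_rot: [1.206, 1.21, -1.202]
wrist_force: [-0.2, -0.7, 6.4]
gripper_width: 0.163
time: 21.95
tool_pos: [0.6676, 0.0005, 0.1496]
tcp_rot: [1.206, 1.21, -1.202]
wrist_force: [0.4, -0.7, -0.9]
gripper_width: 0.169
to (0.62, -0.344, 0.15): t [ -0.6 -49.8 344.2] cur yaw 0.4 rx 12.4 toolx [ 0.004  0.    -1.   ] pos [6.676e-01 5.000e-04 1.496e-01] t=21.95 w=14.4 q [-0.19  0.75  0.28  1.49 -0.24  0.94  0.17]
```

```bash
python3 -m inch '[{"rx":3,"ry":0,"rz":0,"tx":0,"ty":-8,"tz":54,"jaw":9},{"rx":6,"ry":0,"rz":0,"tx":0,"ty":-16,"tz":110,"jaw":9},{"rx":9,"ry":0,"rz":0,"tx":0,"ty":-24,"tz":166,"jaw":9},{"rx":12,"ry":0,"rz":0,"tx":0,"ty":-32,"tz":222,"jaw":9},{"rx":12,"ry":0,"rz":0,"tx":0,"ty":-41,"tz":282,"jaw":9}]' 40
python3 -m inch '[{"rx":0,"ry":0,"rz":0,"tx":0,"ty":5,"tz":62,"jaw":9},{"rx":0,"ry":0,"rz":0,"tx":0,"ty":5,"tz":62,"jaw":9},{"rx":0,"ry":0,"rz":0,"tx":50,"ty":5,"tz":62,"jaw":9},{"rx":0,"ry":0,"rz":0,"tx":70,"ty":5,"tz":62,"jaw":9},{"rx":0,"ry":0,"rz":0,"tx":70,"ty":5,"tz":62,"jaw":9}]' 40
python3 - <<'E'
from h import *
rel(.620,-.344,.034,-12)
s=r.snapshot("wrist"); save(s["frame"],"w7")
E
```

```text
time: 22.58
tool_pos: [0.6265, -0.2819, 0.1452]
tcp_rot: [1.356, 1.111, -1.358]
wrist_force: [1.0, 0.9, 0.2]
gripper_width: 0.16
time: 23.2
tool_pos: [0.6186, -0.3415, 0.0747]
tcp_rot: [1.356, 1.113, -1.36]
wrist_force: [0.2, 0.9, -0.4]
gripper_width: 0.166
to (0.62, -0.344, 0.034): t [40.7  2.1  2.3] cur yaw -11.6 rx 0.4 toolx [-0.005  0.003 -1.   ] pos [ 0.6186 -0.3415  0.0747] t=23.20 w=14.2 q [ 0.33  0.9   0.29  1.4  -0.29  0.89  0.49]
```

View pics/w7.png

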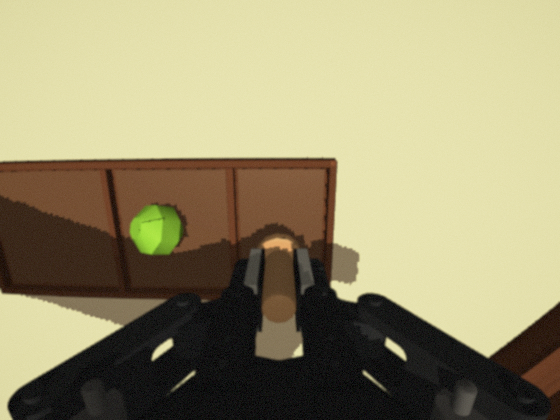

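The die at (157,230) lies inside the middle well. The pawn is over the smallest well at (278,250), midway between the walls.

```bash
python3 -m inch '[{"rx":0,"ry":0,"rz":0,"tx":25,"ty":2,"tz":2,"jaw":9},{"rx":0,"ry":0,"rz":0,"tx":36,"ty":2,"tz":2,"jaw":9},{"rx":0,"ry":0,"rz":0,"tx":40,"ty":2,"tz":2,"jaw":9},{"rx":0,"ry":0,"rz":0,"tx":40,"ty":2,"tz":2,"jaw":9}]' 40
python3 -c "
from h import *
rel(.620,-.344,.0335,-12)"
```

```text
time: 23.75
tool_pos: [0.6215, -0.3458, 0.0377]
tcp_rot: [1.357, 1.106, -1.357]
wrist_force: [-0.1, 0.5, 0.6]
gripper_width: 0.162
to (0.62, -0.344, 0.0335): t [ 4.2 -1.8 -1.4] cur yaw -11.6 rx 0.4 toolx [-0.  0. -1.] pos [ 0.6215 -0.3458  0.0377] t=23.75 w=13.8 q [ 0.34  0.94  0.27  1.41 -0.3   0.83  0.5 ]
```

```bash
python3 -m inch '[{"rx":0,"ry":0,"rz":0,"tx":4,"ty":-1.5,"tz":-1.5,"jaw":9},{"rx":0,"ry":0,"rz":0,"tx":4,"ty":-1.5,"tz":-1.5,"jaw":9},{"rx":0,"ry":0,"rz":0,"tx":4,"ty":-1.5,"tz":-1.5,"jaw":9}]' 40
python3 -m inch '[{"rx":0,"ry":0,"rz":0,"tx":0,"ty":0,"tz":0,"jaw":18},{"rx":0,"ry":0,"rz":0,"tx":0,"ty":0,"tz":0,"jaw":34},{"rx":0,"ry":0,"rz":0,"tx":0,"ty":0,"tz":0,"jaw":34},{"rx":0,"ry":0,"rz":0,"tx":-50,"ty":0,"tz":0,"jaw":34},{"rx":0,"ry":0,"rz":0,"tx":-110,"ty":0,"tz":0,"jaw":34}]' 40
python3 -m inch '[{"rx":0,"ry":0,"rz":0,"tx":0,"ty":0,"tz":0,"jaw":34},{"rx":0,"ry":0,"rz":0,"tx":0,"ty":0,"tz":0,"jaw":34}]' 40
python3 - <<'E'
from h import *
near(.62,-.344,.018,.032);near(.545,-.329,.018,.032)
rel(.6695,-.129,.15,-12)
E
```

```text
time: 24.12
tool_pos: [0.6205, -0.344, 0.0341]
tcp_rot: [1.357, 1.106, -1.357]
wrist_force: [0.3, 0.0, -1.7]
gripper_width: 0.163
time: 24.75
tool_pos: [0.6195, -0.3434, 0.1434]
tcp_rot: [1.357, 1.11, -1.359]
wrist_force: [0.7, -1.0, 1.5]
gripper_width: 0.398
time: 25.0
tool_pos: [0.6201, -0.3437, 0.1438]
tcp_rot: [1.357, 1.107, -1.357]
wrist_force: [0.3, -0.3, -0.7]
gripper_width: 0.398
all (array([ 621.3, -343.4]), 15.1, np.float64(58.5), 511) top (array([ 621.1, -343.8]), 14.9, np.float64(58.5), 300)
all (array([ 544.5, -322. ]), 32.6, np.float64(38.1), 1110) top (array([ 544.6, -321.4]), 24.6, np.float64(38.1), 530)
to (0.6695, -0.129, 0.15): t [  -7.7    5.9 -219.9] cur yaw -11.6 rx 0.4 toolx [-0.003  0.002 -1.   ] pos [ 0.6194 -0.3432  0.142 ] t=25.10 w=34.0 q [ 0.32  0.82  0.31  1.35 -0.27  1.01  0.47]
```

Pawn and die are placed. Next is the bell.

```bash
python3 -m inch '[{"rx":0,"ry":0,"rz":0,"tx":-5,"ty":1.5,"tz":-55,"jaw":40},{"rx":0,"ry":0,"rz":0,"tx":-5,"ty":3,"tz":-110,"jaw":40},{"rx":0,"ry":0,"rz":0,"tx":-5,"ty":4.5,"tz":-165,"jaw":40},{"rx":0,"ry":0,"rz":0,"tx":-5,"ty":6,"tz":-220,"jaw":40},{"rx":0,"ry":0,"rz":0,"tx":-5,"ty":6,"tz":-220,"jaw":40}]' 40
python3 -m inch '[{"rx":0,"ry":0,"rz":0,"tx":0,"ty":0,"tz":0,"jaw":40},{"rx":0,"ry":0,"rz":0,"tx":0,"ty":0,"tz":0,"jaw":40},{"rx":0,"ry":0,"rz":0,"tx":0,"ty":0,"tz":0,"jaw":40}]' 40
python3 - <<'E'
from h import *
near(.6695,-.129,.006,.032); near(.6695,-.129,.045,.02)
rel(.6695,-.129,.046,-12)
E
```

```text
time: 25.72
tool_pos: [0.6718, -0.1199, 0.1463]
tcp_rot: [1.353, 1.12, -1.348]
wrist_force: [0.4, -0.7, 0.1]
gripper_width: 0.467
time: 26.1
tool_pos: [0.67, -0.1317, 0.1486]
tcp_rot: [1.358, 1.104, -1.36]
wrist_force: [0.1, -0.4, -0.9]
gripper_width: 0.467
all (array([ 670.8, -127.7]), 39.2, np.float64(62.4), 1415) top (array([ 670.7, -128.1]), 12.9, np.float64(62.4), 213)
all (array([ 670.7, -128. ]), 13.3, np.float64(62.6), 271) top (array([ 670.7, -127.9]), 13.0, np.float64(62.6), 213)
to (0.6695, -0.129, 0.046): t [102.8  -1.1  -1.8] cur yaw -11.7 rx 0.3 toolx [-0. -0. -1.] pos [ 0.6703 -0.131   0.1488] t=26.20 w=39.9 q [-0.02  0.78  0.33  1.43 -0.28  0.98  0.18]
```

```bash
python3 -m inch '[{"rx":0,"ry":0,"rz":0,"tx":50,"ty":-0.5,"tz":-2.5,"jaw":40},{"rx":0,"ry":0,"rz":0,"tx":60,"ty":-0.5,"tz":-2.5,"jaw":40},{"rx":0,"ry":0,"rz":0,"tx":60,"ty":-0.5,"tz":-2.5,"jaw":40},{"rx":0,"ry":0,"rz":0,"tx":60,"ty":-0.5,"tz":-2.5,"jaw":40}]' 40
python3 -c "
from h import *
rel(.6705,-.1282,.046,-12)"
```

```text
time: 26.7
tool_pos: [0.6718, -0.1279, 0.0907]
tcp_rot: [1.358, 1.103, -1.355]
wrist_force: [0.5, -0.1, 0.5]
gripper_width: 0.468
to (0.6705, -0.1282, 0.046): t [44.6 -1.3  0.5] cur yaw -11.6 rx 0.4 toolx [ 0.003 -0.001 -1.   ] pos [ 0.6718 -0.1279  0.0907] t=26.70 w=40.0 q [-0.01  0.84  0.31  1.48 -0.3   0.86  0.2 ]
```

```bash
python3 -m inch '[{"rx":0,"ry":0,"rz":0,"tx":30,"ty":-1,"tz":0.5,"jaw":40},{"rx":0,"ry":0,"rz":0,"tx":43,"ty":-1,"tz":0.5,"jaw":40},{"rx":0,"ry":0,"rz":0,"tx":43,"ty":-1,"tz":0.5,"jaw":40},{"rx":0,"ry":0,"rz":0,"tx":43,"ty":-1,"tz":0.5,"jaw":6},{"rx":0,"ry":0,"rz":0,"tx":43,"ty":-1,"tz":0.5,"jaw":6}]' 60
python3 -m inch '[{"rx":0,"ry":0,"rz":0,"tx":0,"ty":0,"tz":0,"jaw":6},{"rx":0,"ry":0,"rz":0,"tx":0,"ty":0,"tz":0,"jaw":6},{"rx":0,"ry":0,"rz":0,"tx":0,"ty":0,"tz":0,"jaw":6},{"rx":0,"ry":0,"rz":0,"tx":0,"ty":0,"tz":0,"jaw":6}]' 60
python3 -c "
from h import *
rel(.4607,-.3105,.15,-12)"
```

```text
time: 27.32
tool_pos: [0.6704, -0.1278, 0.0473]
tcp_rot: [1.358, 1.104, -1.355]
wrist_force: [0.2, -0.0, 0.5]
gripper_width: 0.112
time: 27.82
tool_pos: [0.6704, -0.1278, 0.0472]
tcp_rot: [1.358, 1.104, -1.355]
wrist_force: [-1.3, 0.4, 5.9]
gripper_width: 0.114
to (0.4607, -0.3105, 0.15): t [-103.2 -168.3  221.3] cur yaw -11.6 rx 0.4 toolx [ 0.002 -0.001 -1.   ] pos [ 0.6704 -0.1278  0.0472] t=27.82 w=9.8 q [-0.    0.9   0.29  1.5  -0.32  0.79  0.21]
```

```bash
python3 -m inch '[{"rx":0,"ry":0,"rz":0,"tx":-30,"ty":0,"tz":0,"jaw":6},{"rx":0,"ry":0,"rz":0,"tx":-75,"ty":0,"tz":0,"jaw":6},{"rx":0,"ry":0,"rz":0,"tx":-103,"ty":0,"tz":0,"jaw":6},{"rx":0,"ry":0,"rz":0,"tx":-103,"ty":-30,"tz":40,"jaw":6},{"rx":0,"ry":0,"rz":0,"tx":-103,"ty":-60,"tz":80,"jaw":6}]' 60
python3 -m inch '[{"rx":0,"ry":0,"rz":0,"tx":0,"ty":-27,"tz":36,"jaw":6},{"rx":0,"ry":0,"rz":0,"tx":0,"ty":-54,"tz":72,"jaw":6},{"rx":0,"ry":0,"rz":0,"tx":0,"ty":-81,"tz":108,"jaw":6},{"rx":0,"ry":0,"rz":0,"tx":0,"ty":-108,"tz":141,"jaw":6},{"rx":0,"ry":0,"rz":0,"tx":0,"ty":-108,"tz":141,"jaw":6}]' 60
python3 -m inch '[{"rx":0,"ry":0,"rz":0,"tx":30,"ty":0,"tz":0,"jaw":6},{"rx":0,"ry":0,"rz":0,"tx":60,"ty":0,"tz":0,"jaw":6},{"rx":0,"ry":0,"rz":0,"tx":60,"ty":0,"tz":0,"jaw":6},{"rx":0,"ry":0,"rz":0,"tx":60,"ty":0,"tz":0,"jaw":6}]' 60
python3 - <<'E'
from h import *
rel(.4607,-.3105,.052,-12)
s=r.snapshot("wrist"); save(s["frame"],"w8")
E
```

```text
time: 28.45
tool_pos: [0.5937, -0.1938, 0.1486]
tcp_rot: [1.355, 1.107, -1.356]
wrist_force: [1.0, -1.7, -1.1]
gripper_width: 0.114
time: 29.08
tool_pos: [0.456, -0.3136, 0.1488]
tcp_rot: [1.36, 1.102, -1.366]
wrist_force: [0.8, -0.0, -0.6]
gripper_width: 0.109
time: 29.58
tool_pos: [0.4613, -0.31, 0.0895]
tcp_rot: [1.357, 1.106, -1.356]
wrist_force: [-0.7, 0.0, -0.4]
gripper_width: 0.111
to (0.4607, -0.3105, 0.052): t [37.5 -0.5  0.6] cur yaw -11.6 rx 0.4 toolx [ 0.001 -0.001 -1.   ] pos [ 0.4613 -0.31    0.0895] t=29.57 w=9.5 q [ 0.38  0.69  0.27  1.87 -0.29  0.63  0.63]
```

View pics/w8.png

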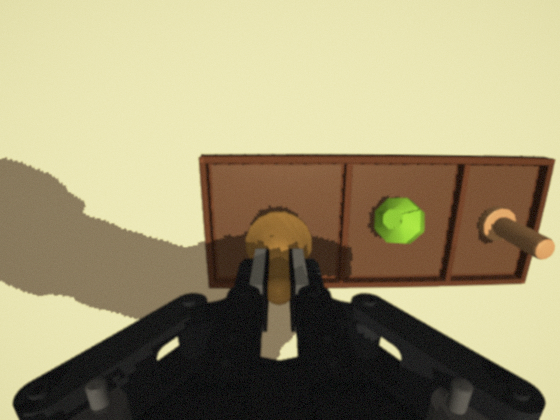

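The bell is held upright at (279,240), mid-way between the walls of the largest well. The die at (400,220) and the pawn foot at (500,222) are in their wells.

```bash
python3 -m inch '[{"rx":0,"ry":0,"rz":0,"tx":22,"ty":-0.5,"tz":0.5,"jaw":6},{"rx":0,"ry":0,"rz":0,"tx":34,"ty":-0.5,"tz":0.5,"jaw":6},{"rx":0,"ry":0,"rz":0,"tx":37,"ty":-0.5,"tz":0.5,"jaw":6},{"rx":0,"ry":0,"rz":0,"tx":37,"ty":-0.5,"tz":0.5,"jaw":6},{"rx":0,"ry":0,"rz":0,"tx":37,"ty":-0.5,"tz":0.5,"jaw":6}]' 60
python3 -c "
from h import *
rel(.4607,-.3105,.0515,-12)"
```

```text
time: 30.25
tool_pos: [0.4602, -0.3108, 0.0524]
tcp_rot: [1.357, 1.105, -1.357]
wrist_force: [0.2, 0.0, -1.4]
gripper_width: 0.109
to (0.4607, -0.3105, 0.0515): t [ 0.9  0.4 -0.4] cur yaw -11.6 rx 0.4 toolx [ 0.001 -0.001 -1.   ] pos [ 0.4602 -0.3108  0.0524] t=30.25 w=9.3 q [ 0.4   0.74  0.24  1.89 -0.31  0.55  0.65]
```

```bash
python3 -m inch '[{"rx":0,"ry":0,"rz":0,"tx":1,"ty":0,"tz":0,"jaw":6},{"rx":0,"ry":0,"rz":0,"tx":1,"ty":0,"tz":0,"jaw":6},{"rx":0,"ry":0,"rz":0,"tx":1,"ty":0,"tz":0,"jaw":16},{"rx":0,"ry":0,"rz":0,"tx":1,"ty":0,"tz":0,"jaw":32},{"rx":0,"ry":0,"rz":0,"tx":1,"ty":0,"tz":0,"jaw":32}]' 60
python3 -m inch '[{"rx":0,"ry":0,"rz":0,"tx":-30,"ty":0,"tz":0,"jaw":32},{"rx":0,"ry":0,"rz":0,"tx":-80,"ty":0,"tz":0,"jaw":32},{"rx":0,"ry":0,"rz":0,"tx":-130,"ty":0,"tz":0,"jaw":32},{"rx":0,"ry":0,"rz":0,"tx":-150,"ty":0,"tz":0,"jaw":32},{"rx":0,"ry":0,"rz":0,"tx":-150,"ty":0,"tz":0,"jaw":32}]' 60
python3 -m inch '[{"rx":0,"ry":0,"rz":0,"tx":0,"ty":-10,"tz":-60,"jaw":32},{"rx":0,"ry":0,"rz":0,"tx":0,"ty":-20,"tz":-120,"jaw":32},{"rx":0,"ry":0,"rz":0,"tx":0,"ty":-20,"tz":-180,"jaw":32},{"rx":0,"ry":0,"rz":0,"tx":0,"ty":-20,"tz":-180,"jaw":32},{"rx":0,"ry":0,"rz":0,"tx":0,"ty":-20,"tz":-180,"jaw":32}]' 60
python3 - <<'E'
from h import *
sc=r.snapshot("scene"); tp=r.snapshot("top"); save(sc["frame"],"s9",1.42)
O=np.array([.5322,-.3255]); a=np.radians(-11.9); B=np.array([[np.cos(a),np.sin(a)],[-np.sin(a),np.cos(a)]])
for n,s in(("scene",sc),("top",tp)):
    P=cloud(s).reshape(-1,3)
    for k,(x,y,z0) in dict(bell=(.461,-.311,.02),die=(.544,-.324,.02),pawn=(.62,-.344,.02),lantern=(.5005,.331,.024),timer=(.67,.136,.03),pot=(.431,.075,.01),cube=(.441,-.076,.01)).items():
        w=P[(np.hypot(P[:,0]-x,P[:,1]-y)<.035)&(P[:,2]>z0)&(P[:,2]<.085)]; t=w[w[:,2]>w[:,2].max()-.006] if len(w) else w
        c=lambda q:(q[:,:2].max(0)+q[:,:2].min(0))/2
        if len(w): print(n,k,"top",(c(t)*1000).round(),"all",(c(w)*1000).round(),"zmax",(w[:,2].max()*1000).round(1),"vault",(B@(c(t)-O)*1000).round() if x and y<-.2 else "")
print(r.get_state()["tool_pos"],r.get_state()["time"])
E
```

```text
time: 30.88
tool_pos: [0.4598, -0.3104, 0.0509]
tcp_rot: [1.357, 1.106, -1.357]
wrist_force: [0.1, 0.5, -1.1]
gripper_width: 0.374
time: 31.5
tool_pos: [0.4605, -0.311, 0.2024]
tcp_rot: [1.357, 1.102, -1.355]
wrist_force: [0.1, 0.2, -0.4]
gripper_width: 0.378
time: 32.12
tool_pos: [0.4757, -0.1303, 0.1997]
tcp_rot: [1.355, 1.108, -1.359]
wrist_force: [-0.1, 0.3, 0.3]
gripper_width: 0.373
scene bell top [ 460. -313.] all [ 460. -313.] zmax 64.7 vault [-73.  -3.]
scene die top [ 542. -323.] all [ 544. -323.] zmax 35.6 vault [9. 5.]
scene pawn top [ 620. -345.] all [ 620. -346.] zmax 56.9 vault [90. -1.]
scene lantern top [500. 330.] all [501. 326.] zmax 66.6 vault 
scene timer top [669. 136.] all [669. 136.] zmax 58.2 vault 
scene pot top [430.  76.] all [430.  76.] zmax 39.1 vault 
scene cube top [440. -76.] all [441. -76.] zmax 28.0 vault 
top die top [ 548. -320.] all [ 551. -324.] zmax 37.4 vault [14.  9.]
top pawn top [ 621. -343.] all [ 622. -342.] zmax 57.0 vault [91.  1.]
top lantern top [501. 330.] all [501. 330.] zmax 66.5 vault 
top timer top [671. 137.] all [670. 136.] zmax 59.2 vault 
top pot top [431.  75.] all [431.  74.] zmax 40.1 vault 
top cube top [442. -77.] all [441. -76.] zmax 27.8 vault 
[ 0.47570036 -0.13192797  0.20021882] 32.225
```

View pics/s9.png

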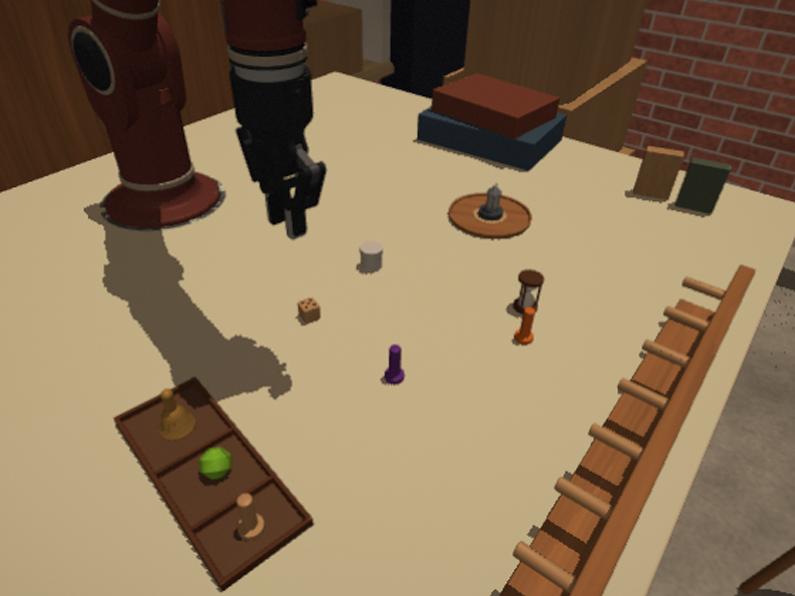

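All pieces are in place and the bystanders have not moved: bell (175,415), die (215,462), pawn (248,517), lantern on token (491,203). The arm is clear, so I hand in.

```bash
python3 -m inch '[{"rx":0,"ry":0,"rz":0,"tx":0,"ty":0,"tz":0,"jaw":32},{"rx":0,"ry":0,"rz":0,"tx":0,"ty":0,"tz":0,"jaw":32}]'; python3 -c "
from h import *
print(r.hand_in())"
```

```text
time: 32.48
tool_pos: [0.4762, -0.1312, 0.2007]
tcp_rot: [1.358, 1.105, -1.359]
wrist_force: [-0.5, 0.4, 0.1]
gripper_width: 0.37
the job is handed in; nothing more can be done
None
```

The job is handed in, with all five pieces placed at about 32.5 s on the robot's clock; the hand-in gave no verdict.

**Vault:** The last scene view put the pieces at these positions in the vault's frame, all inside the limits:

| Piece | Well | x (mm) | y (mm) |
|---|---|---|---|
| Bell | largest | -73 | -3 |
| Die | middle | about 9 | about 5 |
| Pawn | smallest | 90 | -1 |

Top heights, and the look of the bell and pawn in the picture, fit pieces standing on the well floors. I did not measure tilt angles.

**Tray:** The token was about 2 mm off the tray's centre when measured after placing. The lantern stands upright about 2 mm from the token's centre.

**Bystanders:** The timer, paint pot and cube read within about 2 mm of their start positions.

**What was less clean:**
- **Die:** It was released about 5 mm above the well floor because the arm stopped short, and it shifted 7 to 10 mm. It stayed in the well. The two cameras disagree by 5 to 6 mm on its position, which is still well within limits.
- **Bell:** The final top view gave no reading of it, so its last position rests on the scene view alone.
- **Pictures:** One wrist crop was enlarged past the 800 x 600 limit.

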